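Close up a battery module: lamp off, divider comb in, terminal stack on

TASK

Lift the handlamp off the battery cells by its handle and stand it upright on the round green mat. Then lower the orange divider comb fully home between the cells, each tooth in its own slot, and only after that build the terminal stack on the steel stud: the yellow spacer at the bottom, then every copper ring there is, and the dark steel bushing on top. Never let the lamp tip over, and leave the other things on the bench where they are.

Things in the scene. Friction and masses are not known exactly. Their poses are not given: they have to be found in the camera images.
- module: fixed battery module: black tray 104 x 272 mm, 12 mm thick, with a row of five blue cells (90 mm in x, 27 mm in y, pitch 34 mm, white tops at z = 70 mm) and at its -y end a grey terminal block (60 x 56 mm, top z = 45 mm, centre y = -145 mm) with a steel stud. Origin on the table under the middle of the row; x across the row, y along it, z up
- slots (a point): middle of the row of cells at the height of their tops, axes as the module. The four slots between cells are centred at y = -51, -17, 17, 51 mm, 7 mm wide (10 mm in the top 6 mm), 58 mm deep, open through the row. Each cell carries two aluminium terminals, 12 mm across, 8 mm high, at x = -35 and 35 mm
- stud_foot (a point): where the stud leaves the top of the terminal block: 45 mm above the table, axes as the module. The stud is 10 mm in diameter, stands 54 mm above this point, and has a round top
- comb: loose orange comb, 60 g, 118 mm long (y), starts standing on its teeth. Origin: middle, at the tooth tips; z up. Four teeth, 34 mm long, 4 mm thick (y), 30 mm wide (x), round-edged, at y = -51, -17, 17, 51 mm; flat bar z 34 to 42 mm; grip tab in the middle 12 mm thick (x), 50 mm long (y), z 42 to 80 mm. Fits either way round; seated, the bar lies on the cells, origin 34 mm below their tops
- lamp: loose handlamp, 300 g, starts standing on the cells: round black foot 46 mm across, white tube, yellow cap (top at z = 82 mm), above it a black handle bar 12 mm wide (x), 66 mm long (y), 12 mm high, centred at z = 122 mm, on two uprights at y = -30 and 30 mm; 34 mm clear under the bar. Origin at the centre of the foot's underside, z up
- mat: round green mat, 120 mm across and 4 mm thick, fixed on the table; origin at the centre of its underside
- spacer: loose yellow plastic spacer ring, outer diameter 34 mm, bore 14 mm, 12 mm high, lying flat; origin at the centre of its underside, z up along the bore
- washer1: loose flat copper ring, outer diameter 34 mm, bore 14 mm, 6 mm thick, lying flat on the table; origin at the centre of its underside, z up along the bore. There are two to four identical copper rings; the missing ones read None
- washer2: loose flat copper ring, outer diameter 34 mm, bore 14 mm, 6 mm thick, lying flat on the table; origin at the centre of its underside, z up along the bore. There are two to four identical copper rings; the missing ones read None
- washer3: loose flat copper ring, outer diameter 34 mm, bore 14 mm, 6 mm thick, lying flat on the table; origin at the centre of its underside, z up along the bore. There are two to four identical copper rings; the missing ones read None
- washer4: loose flat copper ring, outer diameter 34 mm, bore 14 mm, 6 mm thick, lying flat on the table; origin at the centre of its underside, z up along the bore. There are two to four identical copper rings; the missing ones read None
- bushing: loose dark steel bushing, outer diameter 28 mm, bore 14 mm, 16 mm high, standing upright; origin at the centre of its underside, z up along the bore
- tape: bystander: roll of red tape, 60 mm across, 19 mm high, origin at the centre of its underside
- jar: bystander: amber jar with black cap, 56 mm across, 60 mm high, origin at the centre of its underside
- screwdriver: bystander: red-handled screwdriver lying on the table
- wrench: bystander: steel wrench lying on the table
- spare_cell: bystander: a single blue cell, 90 x 27 x 64 mm, standing on the table beyond the module; origin at the centre of its underside
- meter: bystander: yellow multimeter, 150 x 80 x 36 mm, lying on the table on the left; origin at the centre of its underside

How it is judged:
On the way, in this order (a step that is already met when the one before it is completed fails the run):
1. the handlamp stands upright on the green mat (horizontal distance between lamp and mat below 0.035 m and height (world z) of lamp below 0.01 m and angle between lamp's own z axis and vertical below 0.1 rad and linear speed of lamp below 0.03 m/s), for 0.2 s.
2. the comb is fully home between the cells (horizontal distance between comb and slots below 0.016 m and z of comb in the frame of slots below -0.031 m and angle between the y axis of comb and the y axis of module, either way round below 0.08 rad and angle between comb's own z axis and vertical below 0.08 rad and y of comb in the frame of slots between -0.005 and 0.005 m and linear speed of comb below 0.03 m/s), for 0.2 s.
3. the yellow spacer is on the stud, down on the terminal block (horizontal distance between spacer and stud_foot below 0.006 m and z of spacer in the frame of stud_foot between -0.003 and 0.003 m and linear speed of spacer below 0.03 m/s and angle between spacer's own z axis and vertical below 0.15 rad), for 0.2 s.
4. every copper ring is on the stud above the spacer (horizontal distance between each of washer1, washer2, washer3, washer4 and stud_foot below 0.006 m and z of washer1 in the frame of stud_foot between 0.009 and 0.034 m and linear speed of each of washer1, washer2, washer3, washer4 below 0.03 m/s and angle between each of washer1, washer2, washer3, washer4's own z axis and vertical below 0.15 rad and z of washer2 in the frame of stud_foot between 0.009 and 0.034 m and z of washer3 in the frame of stud_foot between 0.009 and 0.034 m and z of washer4 in the frame of stud_foot between 0.009 and 0.034 m), for 0.2 s.
5. the bushing is on the stud on top of the copper rings (horizontal distance between bushing and stud_foot below 0.006 m and z of bushing in the frame of stud_foot between 0.015 and 0.04 m and linear speed of bushing below 0.03 m/s and angle between bushing's own z axis and vertical below 0.15 rad and z of bushing in the frame of washer1 above 0.003 m and z of bushing in the frame of washer2 above 0.003 m and z of bushing in the frame of washer3 above 0.003 m and z of bushing in the frame of washer4 above 0.003 m), for 0.2 s.
At the end, for the whole second after the job is handed in: Lamp upright on the mat within 35 mm of its centre; comb home: bar within 3 mm of the cell tops, 5 mm along the row, 0.08 rad; on the stud (6 mm), flat and at rest: spacer on the block, all copper rings above it, bushing above them (all of step 1 and all of step 2 and all of step 3 and all of step 4 and all of step 5); the robot touches nothing.
It fails at once if the lamp tips over (more than 0.8 rad) (angle between lamp's own z axis and vertical above 0.8 rad).
It fails at once if a bystander (tape, jar, screwdriver, wrench, spare cell, meter) is moved more than 40 mm (distance of any of tape, jar, screwdriver, wrench, spare_cell, meter from where it was at the start of the episode above 0.04 m).
Of washer1, washer2, washer3, washer4 only 2 to 4 are there at a start; the rules pass over those that are not, and their reading is None.
At some moment in a run one of spacer, washer1, washer2, washer3, washer4, bushing may be knocked a few centimetres aside while the robot is not near it.
It also fails if it takes over 208 s, if anything falls off the work surface, if the arm or the gripper's body presses on something with over 40 N, if the wrist force passes 120 N, or if a joint passes its speed limit or range.

ROBOT

A 6-joint arm with a two-finger parallel gripper is mounted at the origin on the work surface. World frame = base frame: x ahead of the robot, y to its left, z up, the work surface at z = 0. Lengths are in m, angles in rad, forces in N, time in s.
With the tool pointing down it reaches from about 0.275 to 0.825 m from the base axis. Payload 5.2 kg.
Tool frame: the origin (TCP) lies midway between the tips of the shut fingers; the grasp point (between the pads) lies 19 mm behind it; z points along the fingers, y is the direction in which the jaws open and shut (so a half turn about z gives the same grasp; the last joint's range is limited). The gripper opens to 93 mm and grips with 3 to 60 N. Pads are 15 mm wide; open, the fingers measure 128 mm over their backs; the gripper's body (75 mm by 188 mm) begins 65 mm behind the grasp point.
Start: joints at [0.936, 0.259, 1.535, -0, 1.348, -0.203], TCP at [0.23, 0.5, 0.219] pointing down, gripper open.
Joint ranges: [-3.14, 3.14], [-0.91, 2.08], [0.19, 2.58], [-1.22, 4.36], [0.22, 2.71], [-3.12, 3.12]. Speed limits (rad/s): [2.57, 2.57, 3.14, 3.14, 3.14, 3.14].

INTERFACE

Orientations are given as a rotation vector (axis times angle).
In Python, from workcell import get_obs, snapshot, finish_job, search_frame, masks_of, spot_point gives the robot as it stands.
- The arm moves only by the shell command python3 -m jog 'ROWS' [OPENING] [FORCE]. ROWS is JSON, a list of rows, each a list of 6 numbers: the shift along the tool's x, y, z in cm, then the turn, a rotation vector about the tool's x, y, z in degrees. In form: [[x, y, z, wx, wy, wz], ...]. A call has 1 to 5 rows; each row is the pose to reach, as a shift and turn from the pose commanded when the call began, along the tool's axes at that moment; what a row does not reach only later rows make up. A row lasts 1/10 s, in which the tool goes at most 50 mm and 8.59 degrees, less where a joint would pass 70% of its speed; a pose out of reach is approached as far as the arm can. A call with a gripper value outside its range is refused whole. OPENING is the finger opening in cm, from 0 to 9.3, set as the call begins (- or left out, the last holds). The fingers move at their own pace and stop on an object; FORCE is the grip in N (left out, the last holds). Time passes only in rows, so rows that repeat a pose let the fingers close. It gives the time, the measured TCP pose, the force and the opening at its end, in the units of the state.
- get_obs(): the state, without advancing time (a new reading comes with each control period).
- snapshot(name): name is "scene" or "side" or "wrist"; returns a dict with "pixels" (420x560x3 uint8, red, green, blue), "vfov" (degrees; the focal length in pixels is half the picture's height over the tangent of half this angle, whatever the lens; pixels are square), "cx", "cy" (the principal point, pixels), "cam_to_world" (4x4, takes a point from camera to world coordinates); the wrist camera has in their place "mount" (4x4, takes a point from camera to tool coordinates, whose origin is the TCP and whose axes are the flange's). Camera axes: x right, y down, z forward; pixel columns grow to the right and rows downward; lengths in m; the calibration is good to about 2 mm. The wrist camera is an equidistant fisheye: a pixel r from the principal point sees the ray r / f radians off the axis. A picture is of the moment at which its call begins: read the wrist's pose just before it. There is no depth.
- finish_job(): hands the job in, once; it reports no verdict.
Trained networks look in the newest picture that a camera, given by its name, has taken for a name from the list of things; names that differ only in an ending like _2 or _b are one class to them, and where a whole thing is asked for, a point or a joint stands for the part that bears it (a point fixed in the world has none). Each returns a list of dicts, best first, with "conf" (0 to 1); they miss things now and then, are a little off and sometimes report something else, mostly with a low value. They report only what shows in the picture. A call takes as long as a camera call.
- search_frame(label, camera): "location" ([x, y, z] in m, in world coordinates, good to about 4 mm: the middle of the surface that is visible of it).
- masks_of(label, camera): "mask" (420x560 bool, what is visible of it).
- spot_point(label, camera): "location" ([x, y, z] in m, in world coordinates, good to about 4 mm: a listed point, or the origin of a listed thing).
The state is a dict: "clock": time; "joints": joint angles; "qvel": joint speeds; "tau": joint torques, N m; "position": TCP position; "tcp_rot": TCP orientation; "contact_force": force on the tool from outside, world axes, zero at the start; "ft_torque": the same for the moment, N m; "width": finger opening in m.
Only numpy, scipy, OpenCV 4.12 (cv2) and the standard library are available. Lean on these libraries where they do the work, as an engineer would, in place of code of your own. Each camera call takes 0.05 s, during which the arm holds its last target. There are 200 camera calls.

## Working session

There is one attempt and no reset: what is moved stays moved. The work goes in short steps, Python scripts to look and compute and a shell command to move; the robot and the scene stay as the last step left them, time stands still between calls to the robot, and variables do not carry over. Pictures are saved under pics/ and viewed, about 12 in all and at most 16, crops included, and the job is handed in when it is done.

```bash
ls; mkdir -p pics; python3 - <<'E'
from workcell import *
import cv2,numpy as np
o=get_obs();print({k:np.round(v,3).tolist() for k,v in o.items()})
for c in("scene","side"):
    s=snapshot(c);cv2.imwrite(f"pics/{c}0.png",s["pixels"][:,:,::-1])
    print(c,s["vfov"],s["cx"],s["cy"],np.round(s["cam_to_world"],3).tolist())
    for n in "slots stud_foot module comb lamp mat spacer washer1 bushing tape jar screwdriver wrench spare_cell meter".split():
        r=spot_point(n,c);print(n,[(round(d["conf"],2),np.round(d["location"],3).tolist()) for d in r[:5]])
s=snapshot("wrist");print(s["mount"],s["vfov"],s["cx"],s["cy"])
E
```

```text
pics
{'clock': 0.0, 'joints': [0.936, 0.259, 1.536, 0.0, 1.348, -0.203], 'qvel': [0.001, 0.001, -0.001, 0.001, -0.001, 0.001], 'tau': [-0.002, -43.73, -28.4, 0.072, 0.041, -0.0], 'position': [0.23, 0.499, 0.218], 'tcp_rot': [-0.673, -3.068, 0.003], 'contact_force': [-0.915, -0.29, 0.631], 'ft_torque': [-0.025, -0.001, 0.051], 'width': 0.093}
scene 47.9385700453036 280.8176946809466 206.53053011533711 [[-0.702, 0.521, -0.485, 1.171], [0.712, 0.499, -0.494, 0.676], [-0.015, -0.693, -0.721, 0.988], [0.0, 0.0, 0.0, 1.0]]
slots [(0.79, [0.605, 0.112, 0.069]), (0.74, [0.438, -0.192, 0.001])]
stud_foot [(0.66, [0.639, -0.031, 0.046])]
module [(0.71, [0.606, 0.112, -0.0]), (0.21, [0.532, -0.283, -0.0])]
comb [(0.84, [0.435, 0.03, 0.002]), (0.41, [0.438, -0.192, 0.002]), (0.31, [0.659, -0.417, 0.005])]
lamp [(0.88, [0.611, 0.106, 0.072])]
mat [(0.7, [0.355, 0.258, -0.0]), (0.41, [0.606, 0.113, 0.071])]
spacer [(0.49, [0.532, -0.28, -0.0])]
washer1 [(0.73, [0.736, -0.275, -0.002]), (0.6, [0.617, -0.272, 0.001]), (0.59, [0.433, -0.274, 0.002]), (0.44, [0.523, -0.194, 0.004]), (0.38, [0.63, -0.1
[... 1237 characters left out ...]
.607, 0.11, -0.0]), (0.54, [0.736, -0.131, 0.002]), (0.42, [0.632, -0.169, -0.0])]
jar [(0.7, [0.737, -0.132, 0.002]), (0.61, [0.738, -0.271, 0.0])]
screwdriver [(0.94, [0.458, -0.403, -0.002]), (0.67, [0.44, 0.032, 0.002])]
wrench [(0.61, [0.658, -0.419, 0.001]), (0.48, [0.608, 0.102, 0.076])]
spare_cell [(0.87, [0.801, 0.06, 0.001])]
meter [(0.62, [0.534, 0.471, -0.008])]
[[-1.98907847e-04 -9.56014561e-01 -2.93319141e-01  8.16061112e-02]
 [ 9.99999756e-01 -3.86724349e-04  5.82322413e-04  9.01410838e-05]
 [-6.70142361e-04 -2.93318954e-01  9.56014405e-01 -1.66359285e-01]
 [ 0.00000000e+00  0.00000000e+00  0.00000000e+00  1.00000000e+00]] 65.70646984690485 284.8530015185612 205.74461169208823
```

View pics/scene0.png

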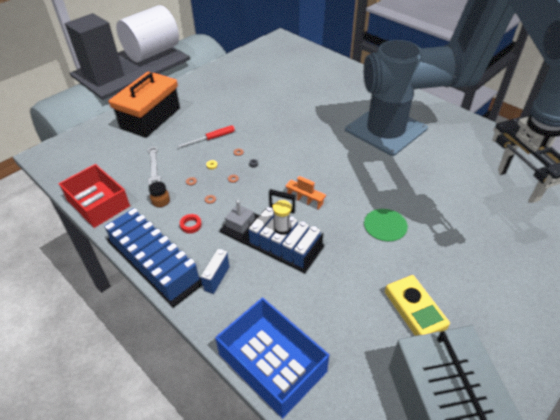

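View pics/side0.png

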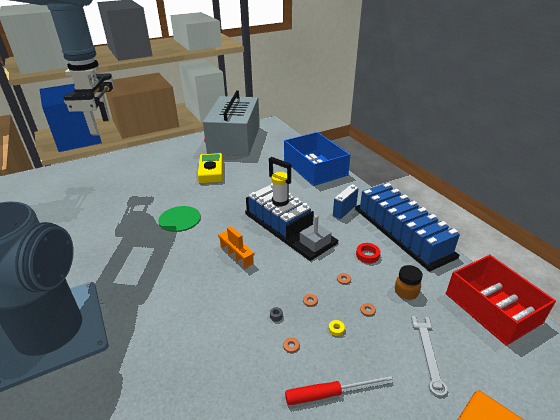

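The scene shows four copper rings, at about (238,152), (192,181), (233,179) and (210,199). The spacer is at (211,163) and the bushing at (253,163). The lamp stands on the cells, the comb is beside the module, and the mat is at (386,225). In the side view the rings are at (344,278), (310,300), (368,309) and (291,345), which agrees. Next I'll move above the lamp.

```bash
cat > h.py <<'E'
import numpy as np,cv2,sys
from scipy.spatial.transform import Rotation as R
from workcell import *
def pose():
    o=get_obs();return np.array(o["position"]),R.from_rotvec(o["tcp_rot"]),o
def head(): # heading (deg) of tool y
    v=pose()[1].apply([0,1,0]);return np.degrees(np.arctan2(v[1],v[0]))
def goto(x,y,z,h=None):
    """delta row (cm,deg) to TCP x,y,z with tool y heading h deg, tool straight down"""
    p,r,o=pose()
    if h is None:h=head()
    h0=head(); h=h0+(h-h0+90)%180-90
    c,s=np.cos(np.radians(h)),np.sin(np.radians(h))
    T=R.from_matrix(np.array([[-s,c,0],[c,s,0],[0,0,-1]]).T if 0 else np.column_stack([[-s,c,0],[c,s,0],[0,0,-1]]))
    d=r.inv().apply(np.array([x,y,z])-p)*100; w=np.degrees((r.inv()*T).as_rotvec())
    return np.round(np.r_[d,w],2).tolist()
def wrist(name=None):
    p,r,o=pose();s=snapshot("wrist")
    if name:cv2.imwrite(f"pics/{name}.png",s["pixels"][:,:,::-1])
    M=np.eye(4);M[:3,:3]=r.as_matrix();M[:3,3]=p;s["cam_to_world"]=M@np.array(s["mount"]);s["fish"]=1
    return s
def foc(s):return 210/np.tan(np.radians(s["vfov"]/2))
def proj(s,P):
    M=np.array(s["cam_to_world"]);q=(np.atleast_2d(P)-M[:3,3])@M[:3,:3];f=foc(s)
    if "fish" in s:
        n=np.hypot(q[:,0],q[:,1]);k=f*np.arctan2(n,q[:,2])/np.maximum(n,1e-9)
        return q[:,:2]*k[:,None]+[s["cx"],s["cy"]]
    return q[:,:2]/q[:,2:]*f+[s["cx"],s["cy"]]
def unproj(s,uv,z):
    M=np.array(s["cam_to_world"]);f=foc(s);d=(np.atleast_2d(uv)-[s["cx"],s["cy"]])/f
    if "fish" in s:
        t=np.hypot(d[:,0],d[:,1]);k=np.where(t>1e-9,np.sin(t)/np.maximum(t,1e-9),1);ray=np.c_[d*k[:,None],np.cos(t)]
    else: ray=np.c_[d,np.ones(len(d))]
    w=ray@M[:3,:3].T;return M[:3,3]+w*((z-M[2,3])/w[:,2])[:,None]
def look(cam,*names):
    for n in names:
        print(n,[(round(d["conf"],2),np.round(d["location"],3).tolist()) for d in spot_point(n,cam) if d["conf"]>.3])
if __name__=="__main__":
    a=list(map(float,sys.argv[1:]));print(goto(*a))
E
python3 -m jog '[[-17,-6.7,-3.4,0,0,0],[-17,-6.7,-3.4,0,0,0],[-17,-6.7,-3.4,0,0,0],[-17,-6.7,-3.4,0,0,0],[-17,-6.7,-3.4,0,0,0]]'
python3 -m jog '[[-17,-6.7,-3.4,0,0,0],[-17,-6.7,-3.4,0,0,0],[-17,-6.7,-3.4,0,0,0],[-17,-6.7,-3.4,0,0,0],[-17,-6.7,-3.4,0,0,0]]'
python3 -m jog '[[-17,-6.7,-3.4,0,0,26],[-17,-6.7,-3.4,0,0,26],[-17,-6.7,-3.4,0,0,26],[-17,-6.7,-3.4,0,0,26],[-17,-6.7,-3.4,0,0,26]]'
python3 -m jog '[[0,0,0,0,0,26],[0,0,0,0,0,26],[0,0,0,0,0,26],[0,0,0,0,0,26],[0,0,0,0,0,26]]'
python3 - <<'E'
from h import *
s=wrist("w1");print(pose()[0],head());look("wrist","slots","stud_foot","lamp","comb","module","mat")
E
```

```text
clock: 2.15
position: [0.36, 0.365, 0.2537]
tcp_rot: [0.68, 3.064, 0.001]
contact_force: [0.7, 0.7, -0.5]
width: 0.0931
clock: 2.65
position: [0.4858, 0.2331, 0.287]
tcp_rot: [0.679, 3.065, -0.0]
contact_force: [-0.4, 0.3, -0.7]
width: 0.093
clock: 3.15
position: [0.6116, 0.1013, 0.3199]
tcp_rot: [1.351, 2.836, -0.001]
contact_force: [0.1, 1.3, -0.7]
width: 0.093
clock: 3.65
position: [0.6084, 0.1051, 0.3204]
tcp_rot: [-1.943, -2.468, 0.0]
contact_force: [0.4, -0.8, 0.2]
width: 0.093
[0.60859432 0.10482619 0.32052838] 13.547830296499841
slots [(0.65, [0.605, 0.106, 0.068])]
stud_foot [(0.89, [0.635, -0.031, 0.045])]
lamp [(0.73, [0.605, 0.104, 0.069]), (0.66, [0.735, -0.268, 0.001])]
comb [(0.84, [0.44, 0.03, -0.001])]
module [(0.91, [0.606, 0.107, -0.001])]
mat [(0.73, [0.356, 0.257, -0.003])]
```

View pics/w1.png

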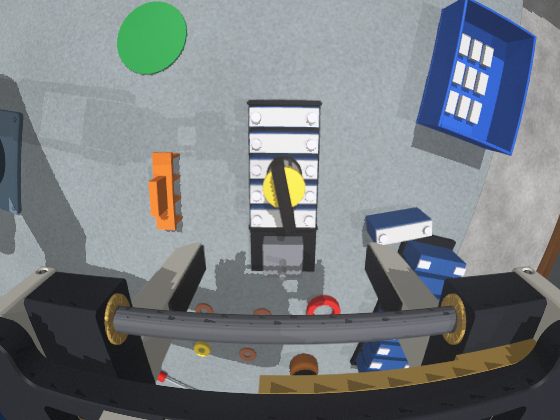

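The wrist view shows the module square in the picture, with the cell row at x≈249–320. The lamp's handle bar runs from (277,160) to (291,230), turned by about 11°. The comb is at (165,190) and the mat at (152,38). Now I'll measure the axes.

```bash
python3 - <<'E'
from h import *
s=wrist();im=s["pixels"].astype(int)
def axis(m,z):
    u=np.argwhere(m)[:,::-1];w=unproj(s,u,z)[:,:2];c,sz,a=cv2.minAreaRect((w*1e4).astype(np.float32));e=np.linalg.eigh(np.cov((w-w.mean(0)).T))[1][:,1]
    return np.round(np.array(c)/1e4,4),np.round(np.array(sz)/10,1),round(a,1),"pca",np.round(np.degrees(np.arctan2(e[1],e[0]))%180,1),w.mean(0).round(4)
L=masks_of("lamp","wrist")[0]["mask"];print("lampmask",L.sum())
d=(im.max(2)<70); yy,xx=np.mgrid[:420,:560]
b=d&(xx>268)&(xx<302)&(yy>150)&(yy<240)&L
n,l,st,_=cv2.connectedComponentsWithStats(b.astype(np.uint8));k=1+np.argmax(st[1:,4]);print("bar",st[k],axis(l==k,.196))
C=masks_of("comb","wrist")[0]["mask"];print("comb",axis(C,.05));
t=C&(im[:,:,0]>0); np.save("c.npy",C)
w=(im.min(2)>150)&(xx>240)&(xx<330)&(yy>95)&(yy<235)
n,l,st,_=cv2.connectedComponentsWithStats(w.astype(np.uint8))
for k in range(1,n):
    if st[k,4]>60:print(st[k],axis(l==k,.07))
for z,nm in((.07,"slots"),(.045,"stud_foot")):print(nm)
big=cv2.resize(s["pixels"][140:240,140:240,::-1],None,fx=5,fy=5,interpolation=cv2.INTER_CUBIC)
big2=cv2.resize(s["pixels"][90:280,235:335,::-1],None,fx=3,fy=2.63,interpolation=cv2.INTER_CUBIC)
cv2.imwrite("pics/z1.png",np.hstack([big,big2[:500]]))
E
```

```text
lampmask 2047
bar [269 155  31  76 926] (array([0.6125, 0.1098]), array([26.7, 72.7]), 24.5, 'pca', np.float64(112.2), array([0.6061, 0.1091]))
comb (array([0.4454, 0.0341]), array([ 50. , 118.3]), 11.7, 'pca', np.float64(99.5), array([0.4445, 0.0347]))
[ 241   96   89  139 1706] (array([0.6112, 0.1106]), array([111.5, 189.8]), 15.0, 'pca', np.float64(112.3), array([0.6518, 0.126 ]))
[ 249  106   70   20 1308] (array([0.5911, 0.1754]), array([87.9, 24.4]), 13.2, 'pca', np.float64(13.2), array([0.5906, 0.1756]))
[ 249  132   69   20 1311] (array([0.5983, 0.1424]), array([87.8, 24.7]), 13.1, 'pca', np.float64(12.2), array([0.5988, 0.1426]))
[241 148   7  26 120] (array([0.5544, 0.1068]), array([ 8. , 33.1]), 11.9, 'pca', np.float64(101.1), array([0.5542, 0.1062]))
[249 159  23  18 330] (array([0.5768, 0.1024]), array([29. , 22.6]), 12.9, 'pca', np.float64(51.1), array([0.574 , 0.1026]))
[296 159  21  19 316] (array([0.6354, 0.1155]), array([26.3, 23.9]), 13.6, 'pca', np.float64(133.5), array([0.6377, 0.117 ]))
[241 179   7  22  94] (array([0.5623, 0.0686]), array([ 8.1, 28.6]), 11.5, 'pca', np.float64(112.2), array([0.5622, 0.0694]))
[250 184  17  18 251] (array([0.5812, 0.0688]), array([21.5, 23.4]), 13.0, 'pca', np.float64(117.5), array([0.5797, 0.0678]))
[298 184  19  18 238] (array([0.6448, 0.0838]), array([23.7, 23.4]), 13.3, 'pca', np.float64(81.8), array([0.6475, 0.0835]))
[241 203   8  32 227] (array([0.571 , 0.0284]), array([ 9.8, 45.2]), 11.0, 'pca', np.float64(100.7), array([0.5708, 0.0279]))
[250 208  32  18 503] (array([0.5981, 0.0382]), array([42.4, 24.4]), 13.4, 'pca', np.float64(10.4), array([0.5974, 0.0373]))
[294 209  22  17 359] (array([0.65  , 0.0497]), array([28.7, 23. ]), 13.2, 'pca', np.float64(9.2), array([0.65, 0.05]))
slots
stud_foot
```

View pics/z1.png

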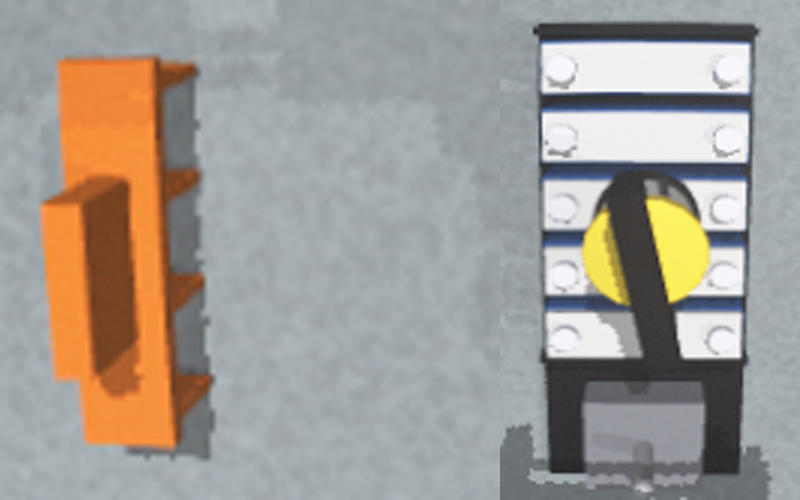

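```bash
python3 - <<'E'
from h import *
s=wrist()
def ln(a,b,z):
    w=unproj(s,[a,b],z);d=w[1]-w[0];return w.mean(0).round(4),np.linalg.norm(d).round(4),np.degrees(np.arctan2(d[1],d[0]))%180
print("bar",ln((276.7,156.5),(289.5,227),.198))
print("L",ln((152,151.8),(157,228.6),.042),"R",ln((171.8,151.5),(175.6,228.6),.042))
print("tab",ln((150.3,179.5),(156.0,215),.08))
print(goto(.606,.108,.32,22))
E
```

```text
bar (array([0.607 , 0.1089, 0.198 ]), np.float64(0.0682), np.float64(113.14487640451492))
L (array([0.4271, 0.0279, 0.042 ]), np.float64(0.1189), np.float64(100.92995127669406)) R (array([0.4577, 0.0349, 0.042 ]), np.float64(0.1176), np.float64(100.88312234883779))
tab (array([0.4407, 0.0321, 0.08  ]), np.float64(0.0508), np.float64(106.39368861446108))
[0.52, -0.21, 0.07, -0.0, -0.0, -8.74]
```

```bash

python3 -m jog '[[0.45,-0.06,4,0,0,-9.6],[0.45,-0.06,6,0,0,-9.6],[0.45,-0.06,9,0,0,-9.6],[0.45,-0.06,12,0,0,-9.6],[0.45,-0.06,14.75,0,0,-9.6]]' 
python3 -m jog '[[0,0,0,0,0,0],[0,0,0,0,0,0],[0,0,0,0,0,0],[0,0,0,0,0,0],[0,0,0,0,0,0]]' 1.0 35
python3 -m jog '[[0,0,0,0,0,0],[0,0,0,0,0,0],[0,0,0,0,0,0],[0,0,0,0,0,0],[0,0,0,0,0,0]]'
python3 -m jog '[[0,0,0,0,0,0],[0,0,0,0,0,0]]'
python3 -c "
from h import *;print(pose()[0],head(),goto(.356,.258,.30,23.1))"
```

```text
clock: 4.7
position: [0.6074, 0.1077, 0.1719]
tcp_rot: [-1.737, -2.617, 0.0]
contact_force: [0.4, 0.4, 0.9]
width: 0.0932
clock: 5.2
position: [0.6083, 0.1078, 0.1746]
tcp_rot: [1.736, 2.616, 0.002]
contact_force: [0.6, 0.7, -0.3]
width: 0.0573
clock: 5.7
position: [0.6076, 0.1078, 0.1731]
tcp_rot: [-1.737, -2.618, 0.0]
contact_force: [-0.3, -0.1, 0.9]
width: 0.0175
clock: 5.9
position: [0.6073, 0.1078, 0.173]
tcp_rot: [-1.737, -2.617, 0.001]
contact_force: [-1.6, -0.2, 0.4]
width: 0.0116
[0.6072767  0.10775858 0.17304981] 22.86223741602257 [23.61, -17.33, -12.68, -0.04, -0.02, -0.24]
```

```bash

python3 -m jog '[[0,0,-1,0,0,0],[0,0,-3,0,0,0],[0,0,-5,0,0,0],[0,0,-7,0,0,0],[0,0,-8,0,0,0]]' 
python3 -m jog '[[1,-0.7,0,0,0,0],[3,-2.2,0,0,0,0],[6,-4.4,0,0,0,0],[9,-6.6,0,0,0,0],[12,-8.8,0,0,0,0]]' 
python3 -m jog '[[3,-2.2,0,0,0,0],[6,-4.4,0,0,0,0],[9,-6.6,0,0,0,0],[11,-8.1,0,0,0,0],[11.6,-8.5,0,0,0,0]]' 
python3 -m jog '[[0,0,1,0,0,0],[0,0,3,0,0,0],[0,0,5,0,0,0],[0,0,7,0,0,0],[0,0,9,0,0,0]]'
python3 -m jog '[[0,0,1,0,0,0],[0,0,1.5,0,0,0],[0,0,1.5,0,0,0]]'
python3 -c "
from h import *;print(pose()[0],head(),goto(.356,.258,.108,23.1));s=wrist('w2');look('wrist','lamp','mat')
s=snapshot('side');look('side','lamp','mat')"
```

```text
clock: 6.4
position: [0.6084, 0.1078, 0.2554]
tcp_rot: [1.736, 2.616, 0.003]
contact_force: [0.0, -0.9, -3.5]
width: 0.0114
clock: 6.9
position: [0.4771, 0.1849, 0.2516]
tcp_rot: [-1.736, -2.615, 0.003]
contact_force: [0.3, 0.4, -2.9]
width: 0.0115
clock: 7.4
position: [0.3527, 0.2589, 0.2522]
tcp_rot: [-1.732, -2.618, 0.003]
contact_force: [0.3, -0.4, -3.6]
width: 0.0114
clock: 7.9
position: [0.3571, 0.2571, 0.1612]
tcp_rot: [-1.739, -2.617, 0.002]
contact_force: [-0.6, 0.4, -3.7]
width: 0.0119
clock: 8.2
position: [0.3567, 0.2576, 0.1475]
tcp_rot: [-1.738, -2.617, 0.002]
contact_force: [-0.1, -0.2, -2.1]
width: 0.0115
[0.35667779 0.25761958 0.14751593] 22.8221788225805 [0.06, -0.04, 3.95, -0.07, 0.01, -0.28]
lamp [(0.87, [0.354, 0.257, 0.044])]
mat [(0.62, [0.358, 0.257, 0.0])]
lamp [(0.92, [0.359, 0.254, 0.048]), (0.61, [0.621, -0.27, -0.001])]
mat [(0.56, [0.356, 0.258, 0.0])]
```

View pics/w2.png

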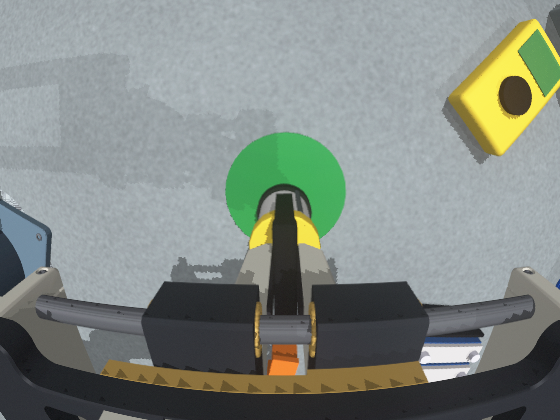

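The lamp hangs upright over the mat: bar at (285,250), mat centre at about (286,190). Its base is about 44 mm up, so I'll lower it 4 cm.

```bash

python3 -m jog '[[0,0,1,0,0,0],[0,0,2,0,0,0],[0,0,3,0,0,0],[0,0,3.5,0,0,0],[0,0,3.7,0,0,0]]' 
python3 -m jog '[[0,0,0.1,0,0,0],[0,0,0.2,0,0,0],[0,0,0.2,0,0,0],[0,0,0.2,0,0,0]]' 
python3 -c "
from h import *;print(pose()[0])
snapshot('side');look('side','lamp')"
```

```text
clock: 9.0
position: [0.3559, 0.2578, 0.1101]
tcp_rot: [-1.736, -2.617, 0.003]
contact_force: [0.2, 0.0, -2.5]
width: 0.0115
clock: 9.4
position: [0.3567, 0.2581, 0.1094]
tcp_rot: [1.737, 2.617, 0.001]
contact_force: [0.1, 0.6, -2.6]
width: 0.0115
[0.35672983 0.25812764 0.10939667]
lamp [(0.83, [0.359, 0.253, 0.008]), (0.53, [0.738, -0.273, 0.002])]
```

```bash

python3 -m jog '[[0,0,0.1,0,0,0],[0,0,0.2,0,0,0],[0,0,0.2,0,0,0],[0,0,0.2,0,0,0]]' 
python3 -m jog '[[0,0,0.1,0,0,0],[0,0,0.2,0,0,0],[0,0,0.2,0,0,0],[0,0,0.2,0,0,0]]' 
```

```text
clock: 9.9
position: [0.3565, 0.258, 0.1071]
tcp_rot: [-1.737, -2.618, 0.0]
contact_force: [0.4, -0.8, -2.2]
width: 0.0118
clock: 10.3
position: [0.3573, 0.2585, 0.107]
tcp_rot: [1.736, 2.617, 0.003]
contact_force: [-2.8, -0.7, 13.7]
width: 0.0117
```

```bash

python3 -m jog '[[0,0,-0.1,0,0,0],[0,0,-0.1,0,0,0],[0,0,-0.1,0,0,0],[0,0,-0.1,0,0,0],[0,0,-0.1,0,0,0]]' 6
python3 -m jog '[[0,0,-1,0,0,0],[0,0,-3,0,0,0],[0,0,-6,0,0,0],[0,0,-10,0,0,0],[0,0,-13,0,0,0]]' 
python3 -c "
from h import *;print(pose()[0]);snapshot('side');look('side','lamp');print(goto(.442,.0315,.17,11))"
```

```text
clock: 10.8
position: [0.3565, 0.258, 0.106]
tcp_rot: [-1.737, -2.617, 0.0]
contact_force: [0.1, -0.1, -0.4]
width: 0.0472
clock: 11.3
position: [0.3568, 0.2582, 0.239]
tcp_rot: [1.736, 2.617, 0.003]
contact_force: [0.5, 0.4, -0.9]
width: 0.0598
[0.35682651 0.25817958 0.23899604]
lamp [(0.96, [0.357, 0.255, 0.004])]
[-24.19, -1.26, 7.11, 0.53, -0.04, 11.87]
```

```bash

python3 -m jog '[[-5,-0.3,0,0,0,3],[-10,-0.6,0,0,0,6],[-14.6,-0.9,0,0,0,9],[-19.4,-1.2,2,0,0,11.9],[-24.2,-1.26,5,0,0,11.9]]' 
python3 -m jog '[[0,0,2,0,0,0],[0,0,2,0,0,0],[0,0,2,0,0,0]]' 
python3 -c "
from h import *;print(pose()[0],head());s=wrist('w3');look('wrist','comb');print(goto(.442,.0315,.15,11))"
```

```text
clock: 11.9
position: [0.4372, 0.0349, 0.1911]
tcp_rot: [1.999, 2.419, 0.002]
contact_force: [0.9, 0.6, 0.2]
width: 0.0601
clock: 12.2
position: [0.4356, 0.0373, 0.1705]
tcp_rot: [-1.998, -2.422, 0.001]
contact_force: [0.6, -0.3, 0.0]
width: 0.0595
[0.435562   0.03726376 0.1705479 ] 10.95002270309624
comb [(0.71, [0.444, 0.032, -0.002])]
[-0.71, 0.42, 2.17, 0.07, 0.02, 0.04]
```

View pics/w3.png

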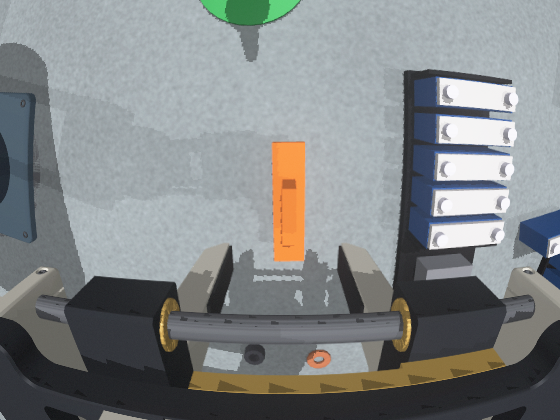

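The wrist view shows the comb's bar from (273,142) to (304,262), nearly square in the picture. The tab is at about (289,213).

```bash
python3 -c "
from h import *
s=wrist();im=s['pixels'].astype(int);m=(im[:,:,0]>180)&(im[:,:,2]<110)&(im[:,:,1]<190);m[:130]=0;m[270:]=0;m[:,:260]=0;m[:,315:]=0
u=np.argwhere(m)[:,::-1];w=unproj(s,u,.042)[:,:2];c,sz,a=cv2.minAreaRect((w*1e4).astype(np.float32));print(np.array(c)/1e4,np.array(sz)/10,a)
for v in (150,160,170,250,258):
  r=np.where(m[v])[0];print(v,unproj(s,[(r[0]-.5,v),(r[-1]+.5,v)],.042)[:,:2].mean(0).round(4))
"
```

```text
[0.43992515 0.03152222] [ 29.72551575 117.45831299] 11.862195014953613
150 [0.4301 0.0817]
160 [0.4318 0.0726]
170 [0.4337 0.0634]
250 [ 0.4502 -0.0158]
258 [ 0.4515 -0.0247]
```

```bash

python3 -m jog '[[-0.65,0.32,3,0,0,-0.65],[-0.65,0.32,6,0,0,-0.65],[-0.65,0.32,9,0,0,-0.65],[-0.65,0.32,11,0,0,-0.65],[-0.65,0.32,12.2,0,0,-0.65]]' 
python3 -m jog '[[0,0,0,0,0,0],[0,0,0,0,0,0],[0,0,0,0,0,0],[0,0,0,0,0,0],[0,0,0,0,0,0]]' 1 30
python3 -m jog '[[0,0,0,0,0,0],[0,0,0,0,0,0],[0,0,0,0,0,0],[0,0,0,0,0,0],[0,0,0,0,0,0]]'
python3 -c "
from h import *;print(pose()[0],head())"
python3 -m jog '[[0,0,-2,0,0,0],[0,0,-5,0,0,0],[0,0,-9,0,0,0],[0,0,-12,0,0,0],[0,0,-13,0,0,0]]'
python3 -c "
from h import *;print(pose()[0],head(),goto(.6063,.1092,.178,13.2))"
```

```text
clock: 12.85
position: [0.4402, 0.0321, 0.0481]
tcp_rot: [-1.983, -2.436, 0.0]
contact_force: [-0.8, -0.0, 1.0]
width: 0.0601
clock: 13.35
position: [0.441, 0.0312, 0.0494]
tcp_rot: [1.984, 2.434, 0.001]
contact_force: [-0.4, 0.0, 0.2]
width: 0.0247
clock: 13.85
position: [0.4407, 0.0312, 0.0489]
tcp_rot: [1.985, 2.434, 0.0]
contact_force: [-0.8, 0.0, 2.9]
width: 0.012
[0.44070202 0.03117008 0.04889092] 11.608637526268767
clock: 14.35
position: [0.4421, 0.031, 0.1814]
tcp_rot: [1.982, 2.431, 0.004]
contact_force: [1.4, -0.2, -1.7]
width: 0.0117
[0.44211608 0.03095875 0.18143137] 11.61512419198914 [4.36, 17.66, 0.42, 0.27, 0.11, -1.59]
```

```bash

python3 -m jog '[[1,4,0,0,0,-1.6],[2,8,0,0,0,-1.6],[3,12.5,0,0,0,-1.6],[4,16.5,0,0,0,-1.6],[4.35,17.65,0,0,0,-1.6]]'
python3 -m jog '[[0,0,2.5,0,0,0],[0,0,3.5,0,0,0],[0,0,3.5,0,0,0],[0,0,3.5,0,0,0]]'
python3 -c "
from h import *;print(pose()[0],head(),goto(.6063,.1092,.145,13.2));s=wrist();cv2.imwrite('pics/w4.png',cv2.resize(s['pixels'][60:300,190:390,::-1],None,fx=2.5,fy=2.5,interpolation=2))"
```

```text
clock: 14.85
position: [0.6071, 0.1109, 0.1761]
tcp_rot: [-1.949, -2.462, 0.0]
contact_force: [-0.4, -0.1, -0.4]
width: 0.012
clock: 15.25
position: [0.6041, 0.1091, 0.1433]
tcp_rot: [-1.951, -2.461, 0.001]
contact_force: [0.6, -0.8, -0.3]
width: 0.0117
[0.60411881 0.10914818 0.14330757] 13.194305136057551 [-0.04, 0.21, -0.17, -0.08, -0.02, -0.01]
```

View pics/w4.png

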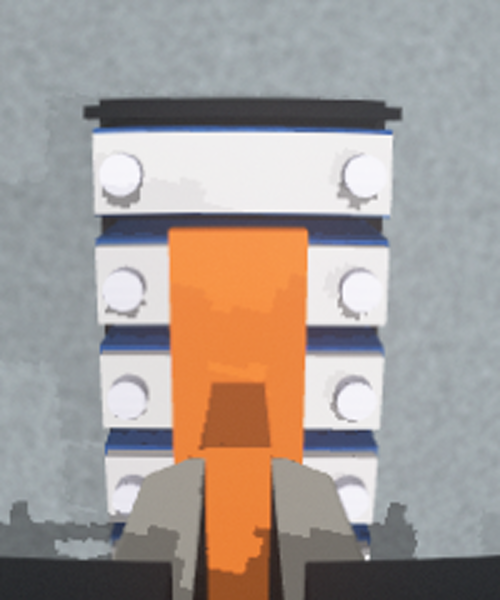

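The held comb hangs over the row and looks parallel to it. Its bar end is at v≈151, and the cell 5 top spans v≈112–146. Now I'll work out the offsets.

```bash
python3 -c "
from h import *
p,r,o=pose();s=wrist();C=lambda u,v:(190+u/2.5,60+v/2.5)
y=np.array([-.2284,.9736]);x=np.array([.9736,.2284]);O=np.array([.6063,.1092])
def f(n,u,v,z):
  w=unproj(s,C(u,v),z)[0,:2]-O;print(n,(w@x*1e3).round(1),(w@y*1e3).round(1))
for n,a in dict(c5top=(242,131),c5bot=(242,215),c4top=(140,243),c4bot=(140,325),c3top=(140,353),c3bot=(140,428),c5L=(93,170),c5R=(391,170),c4L=(96,285),c4R=(388,285)).items():f(n,*a,.07)
z=p[2]-.0489+.042
for n,a in dict(endL=(168,228),endR=(307,228),L2=(173,440),R2=(303,440)).items():f(n,*a,z)
w=p[:2]-O;print('tcp',w@x,w@y,p)
"
```

```text
c5top 0.3 79.6
c5bot 0.3 54.7
c4top -30.2 46.4
c4bot -30.9 21.1
c3top -31.2 12.1
c3bot -32.2 -12.8
c5L -43.9 68.7
c5R 44.6 68.7
c4L -44.1 33.7
c4R 44.8 33.7
endL -16.1 59.6
endR 13.7 59.5
L2 -16.1 10.8
R2 13.9 10.7
tcp -0.001594810927003819 0.0002598948157392961 [0.60468803 0.10908879 0.14415052]
```

```bash

python3 -m jog '[[-0.07,0.15,1,0,0,0],[-0.07,0.15,2,0,0,0],[-0.07,0.15,2.6,0,0,0],[-0.07,0.15,3,0,0,0],[-0.07,0.15,3.3,0,0,0]]'
python3 -m jog '[[0,0,0.3,0,0,0],[0,0,0.6,0,0,0],[0,0,0.9,0,0,0],[0,0,1.2,0,0,0],[0,0,1.4,0,0,0]]'
python3 -c "
from h import *;print(pose()[0],pose()[2]['contact_force'])"
```

```text
clock: 15.85
position: [0.606, 0.109, 0.11]
tcp_rot: [-1.951, -2.462, 0.001]
contact_force: [0.8, -0.7, -1.7]
width: 0.012
clock: 16.35
position: [0.6062, 0.109, 0.0965]
tcp_rot: [-1.951, -2.462, 0.0]
contact_force: [-0.5, -1.1, -1.0]
width: 0.0116
[0.60623371 0.10901473 0.09645349] [-0.4689807  -1.07436395 -0.98967307]
```

Sliding in freely; I'll carry on to the seat.

```bash

python3 -m jog '[[0,0,0.3,0,0,0],[0,0,0.6,0,0,0],[0,0,0.8,0,0,0],[0,0,1.0,0,0,0],[0,0,1.1,0,0,0]]'
python3 -m jog '[[0,0,0.1,0,0,0],[0,0,0.2,0,0,0],[0,0,0.25,0,0,0],[0,0,0.25,0,0,0]]'
```

```text
clock: 16.85
position: [0.6062, 0.109, 0.0855]
tcp_rot: [-1.951, -2.462, 0.0]
contact_force: [-0.2, 0.2, -1.2]
width: 0.012
clock: 17.25
position: [0.6063, 0.109, 0.085]
tcp_rot: [1.95, 2.462, 0.001]
contact_force: [-3.9, -0.4, 9.5]
width: 0.0118
```

```bash

python3 -m jog '[[0,0,-0.15,0,0,0],[0,0,-0.15,0,0,0],[0,0,-0.15,0,0,0],[0,0,-0.15,0,0,0],[0,0,-0.15,0,0,0]]' 5
python3 -m jog '[[0,0,-1,0,0,0],[0,0,-4,0,0,0],[0,0,-8,0,0,0],[0,0,-11,0,0,0],[0,0,-11,0,0,0]]'
python3 -c "
from h import *;print(pose()[0],head());s=wrist();look('wrist','comb','stud_foot');cv2.imwrite('pics/w5.png',s['pixels'][:,:,::-1]);snapshot('side');look('side','comb','lamp','spacer','bushing','washer1','stud_foot');print(goto(.6394,-.032,.195,13.2))"
```

```text
clock: 17.75
position: [0.6062, 0.109, 0.0844]
tcp_rot: [-1.951, -2.462, 0.0]
contact_force: [1.2, 0.6, -0.1]
width: 0.047
clock: 18.25
position: [0.6093, 0.1091, 0.201]
tcp_rot: [1.946, 2.456, 0.01]
contact_force: [0.6, 0.2, -0.1]
width: 0.0505
[0.60929728 0.10912488 0.20096666] 13.219684912162018
comb [(0.84, [0.609, 0.111, 0.032]), (0.64, [0.355, 0.257, 0.003])]
stud_foot []
comb [(0.94, [0.608, 0.11, 0.042])]
lamp [(0.71, [0.358, 0.252, 0.006])]
spacer [(0.74, [0.428, -0.272, 0.004]), (0.67, [0.534, -0.284, 0.001])]
bushing [(0.54, [0.44, -0.193, -0.001])]
washer1 [(0.64, [0.622, -0.273, -0.0]), (0.46, [0.43, -0.274, 0.002]), (0.45, [0.526, -0.186, 0.001]), (0.45, [0.634, -0.169, -0.002])]
stud_foot [(0.86, [0.636, -0.031, 0.044])]
[-14.49, 0.04, -0.12, -0.09, -0.02, 0.01]
```

View pics/w5.png

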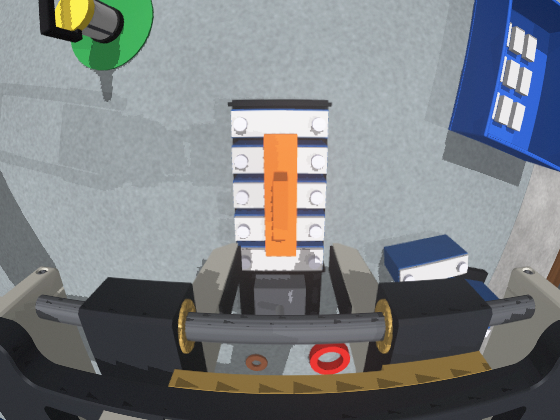

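```bash
python3 -c "
from h import *
s=wrist();im=s['pixels'].astype(int);m=(im[:,:,0]>180)&(im[:,:,2]<110)&(im[:,:,1]<190);m[:120]=0;m[270:]=0;m[:,:255]=0;m[:,305:]=0
u=np.argwhere(m)[:,::-1];w=unproj(s,u,.078)[:,:2];c,sz,a=cv2.minAreaRect((w*1e4).astype(np.float32));print(np.array(c)/1e4,np.array(sz)/10,a)
for v in (137,145,155,250):
  r=np.where(m[v])[0];q=unproj(s,[(r[0]-.5,v),(r[-1]+.5,v)],.078);print(v,np.linalg.norm(q[1]-q[0]))
"
python3 -m jog '[[-4,0,0,0,0,0],[-8,0,0,0,0,0],[-12,0,0,0,0,0],[-14.5,0,0,0,0,0],[-14.5,0,0,0,0,0]]'
python3 -m jog '[[0,0,0,0,0,0],[0,0,0,0,0,0]]'
python3 -c "
from h import *;print(pose()[0],head());s=wrist();look('wrist','stud_foot','spacer');cv2.imwrite('pics/w6.png',cv2.resize(s['pixels'][110:310,200:380,::-1],None,fx=3,fy=3,interpolation=2))"
```

```text
[0.60667798 0.10928597] [ 30.26531372 116.84069824] 13.275476455688477
137 0.02942168804728889
145 0.030411094908748045
155 0.029707419155459727
250 0.0295652233599081
clock: 19.3
position: [0.64, -0.0359, 0.1942]
tcp_rot: [1.956, 2.458, -0.002]
contact_force: [0.1, 0.6, -0.6]
width: 0.0501
clock: 19.5
position: [0.6391, -0.031, 0.1946]
tcp_rot: [-1.95, -2.462, -0.0]
contact_force: [-0.2, 1.4, -0.8]
width: 0.05
[ 0.63912302 -0.03104383  0.19455471] 13.253080927249188
stud_foot []
spacer []
```

View pics/w6.png

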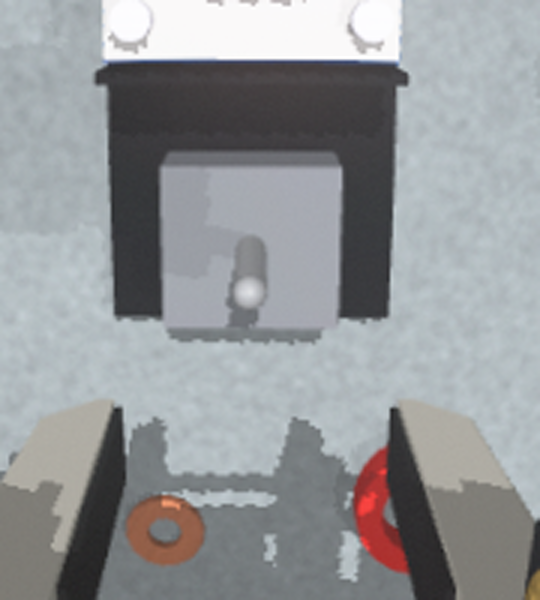

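The stud's round top is at about (283,207) in the full picture. The block top spans u 253–314 and v 165–219.

```bash
python3 -c "
from h import *
s=wrist();C=lambda u,v:(200+u/3,110+v/3)
print('stud',unproj(s,[C(248.5,291)],.097));print('TCP',pose()[0])
q=unproj(s,[C(160,168),C(342,168),C(165,328),C(340,328)],.045);print(q.round(4),q.mean(0))
print(proj(s,[[.6394,-.032,.097]]),C(248.5,291))
print(goto(.535,-.284,.195,13.2))
"
```

```text
stud [[ 0.63803132 -0.03125522  0.097     ]]
TCP [ 0.63930581 -0.03091903  0.19487615]
[[ 0.6034 -0.0124  0.045 ]
 [ 0.6618  0.0013  0.045 ]
 [ 0.6165 -0.0666  0.045 ]
 [ 0.6752 -0.0527  0.045 ]] [ 0.63922842 -0.03260382  0.045     ]
[[284.19882161 208.1656887 ]] (282.8333333333333, 207.0)
[-22.23, -15.97, -0.02, 0.01, -0.0, 0.1]
```

```bash
cat >> h.py <<'E'
def ring(label,z,near=None,cam="wrist",s=None):
    """centre of a ring's top (z) from mask contour ellipse"""
    s=s or (wrist() if cam=="wrist" else snapshot(cam));out=[]
    for d in masks_of(label,cam):
        if d["conf"]<.3:continue
        c,_=cv2.findContours(d["mask"].astype(np.uint8),0,2);c=max(c,key=cv2.contourArea)
        w=unproj(s,c[:,0,:].astype(float),z)[:,:2];(x,y),r=cv2.minEnclosingCircle((w*1e4).astype(np.float32))
        out.append((round(d["conf"],2),round(x/1e4,4),round(y/1e4,4),"diam",round(r/5,1)))
    return out
E
python3 -m jog '[[-4.4,-3.2,0,0,0,0],[-8.8,-6.4,0,0,0,0],[-13.2,-9.6,0,0,0,0],[-17.6,-12.8,0,0,0,0],[-22.2,-16,0,0,0,0]]'
python3 -m jog '[[0,0,2,0,0,0],[0,0,3.5,0,0,0],[0,0,3.5,0,0,0],[0,0,3.5,0,0,0]]'
python3 -c "
from h import *;print(pose()[0],head());s=wrist('w7');look('wrist','spacer');print(ring('spacer',.012),ring('washer1',.006))
print(goto(.535,-.284,.05,13.2))"
```

```text
clock: 20.2
position: [0.5425, -0.2637, 0.1951]
tcp_rot: [1.949, 2.463, 0.0]
contact_force: [0.0, -0.2, -0.5]
width: 0.0498
clock: 20.6
position: [0.5434, -0.2624, 0.16]
tcp_rot: [-1.95, -2.463, -0.0]
contact_force: [0.5, 0.3, 0.3]
width: 0.0502
[ 0.54340524 -0.26235857  0.15995412] 13.255571375840601
spacer [(0.61, [0.534, -0.283, 0.002])]
[(0.68, 0.5326, -0.2811, 'diam', 34.3), (0.31, 0.5264, -0.1894, 'diam', 33.7)] [(0.87, 0.432, -0.2722, 'diam', 34.0), (0.81, 0.5268, -0.1899, 'diam', 33.9), (0.8, 0.6322, -0.1714, 'diam', 34.3), (0.76, 0.6237, -0.2731, 'diam', 36.0)]
[-1.86, -1.35, 11.05, 0.05, 0.06, 0.05]
```

View pics/w7.png

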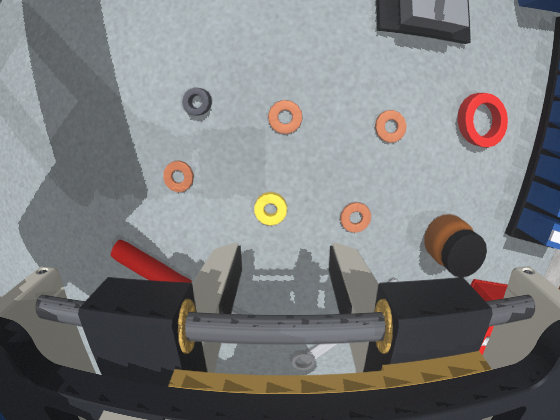

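The view shows all the parts: spacer (270,209), rings at (178,176), (285,117), (390,126) and (355,217), and bushing (197,101). The mask diameters are about 34 mm, as they should be. I'll go down on the spacer.

```bash

python3 -m jog '[[-1.57,-1.48,4,0,0,0],[-1.57,-1.48,8,0,0,0],[-1.57,-1.48,11,0,0,0],[-1.57,-1.48,11.5,0,0,0],[-1.57,-1.48,11.5,0,0,0]]'
python3 -m jog '[[0,0,0,0,0,0],[0,0,0,0,0,0]]'
python3 -c "
from h import *;print(pose()[0],head());print(goto(.5326,-.2811,.004,13.2))"
```

```text
clock: 21.4
position: [0.5322, -0.2812, 0.0444]
tcp_rot: [-1.95, -2.461, 0.0]
contact_force: [0.5, -0.2, 0.9]
width: 0.0498
clock: 21.6
position: [0.5338, -0.2824, 0.0469]
tcp_rot: [1.948, 2.459, -0.0]
contact_force: [0.6, -0.2, 0.4]
width: 0.0495
[ 0.53375954 -0.28240871  0.0468662 ] 13.226364697375493
[0.17, -0.09, 4.29, 0.14, 0.17, 0.03]
```

```bash
python3 -m jog '[[0,0,0,0,0,0],[0,0,0,0,0,0]]'
python3 -c "
from h import *
P=[]
for i in range(8):
  P.append(pose()[0]);snapshot('wrist')
P=np.array(P);print(P.round(4),P.mean(0))"
```

```text
clock: 21.8
position: [0.5329, -0.2819, 0.0458]
tcp_rot: [1.95, 2.461, 0.0]
contact_force: [0.2, -0.1, -1.0]
width: 0.0501
[[ 0.5329 -0.2819  0.0458]
 [ 0.5328 -0.2818  0.0455]
 [ 0.5326 -0.2817  0.0453]
 [ 0.5325 -0.2817  0.0451]
 [ 0.5324 -0.2816  0.0449]
 [ 0.5324 -0.2816  0.0448]
 [ 0.5324 -0.2815  0.0447]
 [ 0.5324 -0.2816  0.0447]] [ 0.5325515  -0.28166082  0.04511713]
```

```bash

python3 -m jog '[[0.05,0,1,0,0,0],[0.05,0,2,0,0,0],[0.05,0,3,0,0,0],[0.05,0,3.7,0,0,0],[0.05,0,4.05,0,0,0]]'
python3 -m jog '[[0,0,0,0,0,0],[0,0,0,0,0,0],[0,0,0,0,0,0],[0,0,0,0,0,0],[0,0,0,0,0,0]]'
python3 -m jog '[[0,0,0,0,0,0],[0,0,0,0,0,0],[0,0,0,0,0,0],[0,0,0,0,0,0],[0,0,0,0,0,0]]' 3 20
python3 -c "
from h import *;print(pose()[0],pose()[2]['width'])"
python3 -m jog '[[0,0,-2,0,0,0],[0,0,-5,0,0,0],[0,0,-8,0,0,0],[0,0,-11,0,0,0],[0,0,-13,0,0,0]]'
python3 -m jog '[[0,0,0,0,0,0],[0,0,0,0,0,0],[0,0,0,0,0,0],[0,0,0,0,0,0],[0,0,0,0,0,0]]'
python3 -c "
from h import *;print(pose()[0],pose()[2]['width']);s=wrist('w8');print(ring('spacer',pose()[0][2]+.008,s=s))
print(goto(.6386,-.0317,.125,13.2))"
```

```text
clock: 22.7
position: [0.5316, -0.2806, 0.0027]
tcp_rot: [-1.95, -2.461, -0.0]
contact_force: [0.9, 0.4, -0.1]
width: 0.0498
clock: 23.2
position: [0.5325, -0.2812, 0.0046]
tcp_rot: [1.951, 2.462, -0.0]
contact_force: [-0.3, 0.4, 0.8]
width: 0.0506
clock: 23.7
position: [0.5323, -0.2811, 0.0042]
tcp_rot: [1.951, 2.462, -0.0]
contact_force: [-0.5, 0.9, 0.7]
width: 0.0333
[ 0.5322944  -0.28105387  0.00424809] 0.0332503372403848
clock: 24.2
position: [0.5329, -0.2815, 0.1366]
tcp_rot: [1.95, 2.46, -0.0]
contact_force: [0.2, -0.2, 1.1]
width: 0.0337
clock: 24.7
position: [0.5317, -0.2807, 0.1329]
tcp_rot: [-1.95, -2.46, -0.0]
contact_force: [-0.3, 0.4, -0.4]
width: 0.0332
[ 0.53174381 -0.28068314  0.13287403] 0.033190710286685327
[(0.73, 0.5318, -0.281, 'diam', 36.5)]
[21.82, 16.07, 0.85, -0.05, -0.06, 0.01]
```

View pics/w8.png

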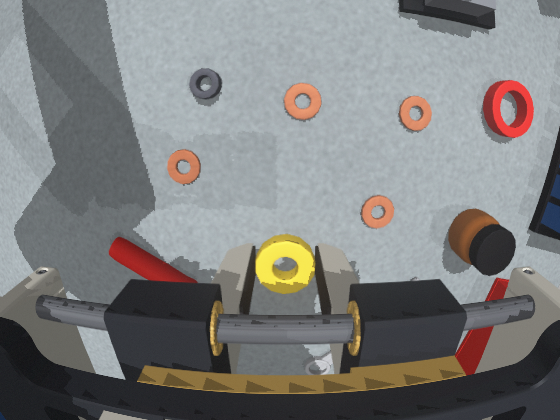

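The spacer is held flat between the fingers, its bore at (285,267), centred on the TCP. I'll move over the stud.

```bash

python3 -m jog '[[2,1.5,0,0,0,0],[5,3.7,0,0,0,0],[8,5.9,0,0,0,0],[11,8.1,0,0,0,0],[14,10.3,0,0,0,0]]'
python3 -m jog '[[3,2.2,0,0,0,0],[5,3.7,0.2,0,0,0],[7,5.2,0.5,0,0,0],[7.82,5.77,0.85,0,0,0],[7.82,5.77,0.85,0,0,0]]'
python3 -m jog '[[0,0,0,0,0,0],[0,0,0,0,0,0],[0,0,0,0,0,0],[0,0,0,0,0,0],[0,0,0,0,0,0]]'
python3 -m jog '[[0,0,0,0,0,0],[0,0,0,0,0,0],[0,0,0,0,0,0],[0,0,0,0,0,0],[0,0,0,0,0,0]]'
python3 -c "
from h import *;print(pose()[0],pose()[2]['width']);s=wrist();cv2.imwrite('pics/w9.png',cv2.resize(s['pixels'][130:310,200:380,::-1],None,fx=3.3,fy=3.3,interpolation=2));print(goto(.6386,-.0317,.125,13.2),proj(s,[.6386,-.0317,.097]))"
```

```text
clock: 25.3
position: [0.6009, -0.1199, 0.134]
tcp_rot: [-1.952, -2.462, 0.0]
contact_force: [-1.1, -1.0, 0.2]
width: 0.0337
clock: 25.8
position: [0.6386, -0.0307, 0.1248]
tcp_rot: [-1.948, -2.463, 0.001]
contact_force: [0.6, 0.1, 0.9]
width: 0.0335
clock: 26.3
position: [0.6388, -0.0325, 0.1259]
tcp_rot: [1.952, 2.461, 0.0]
contact_force: [0.4, -1.0, -0.1]
width: 0.0338
clock: 26.8
position: [0.6389, -0.0319, 0.1257]
tcp_rot: [-1.951, -2.462, 0.0]
contact_force: [1.1, -0.6, 0.3]
width: 0.0336
[ 0.63885736 -0.0318629   0.12567659] 0.03362503628157467
[0.02, -0.02, 0.07, -0.0, -0.0, 0.01] [[284.0222729  237.93654979]]
```

View pics/w9.png

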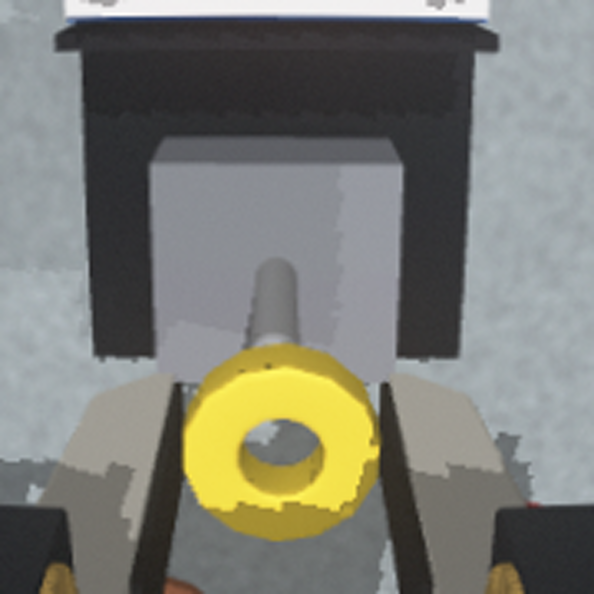

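```bash
python3 -c "
from h import *
s=wrist();p=pose()[0];C=lambda u,v:np.array([200+u/3.3,130+v/3.3])
print('ring top exp',proj(s,p+[0,0,.008]),'obs',C(282,456));
for z in (.045,.06,.075,.085,.09,.097):print(z,proj(s,[.6386,-.0317,z]).round(1))
print('stud obs',C(277,262),C(274.5,300),C(273,330))
im=s['pixels'][:,:,:].astype(int)
for v in range(212,235,3):print(v,im[v,268:300].mean(1).astype(int).tolist())
"
```

```text
ring top exp [[284.38976522 264.13317535]] obs [285.45454545 268.18181818]
0.045 [[284.1 212.9]]
0.06 [[284.1 219.1]]
0.075 [[284.1 226. ]]
0.085 [[284.1 231.2]]
0.09 [[284.1 233.9]]
0.097 [[284.  237.9]]
stud obs [283.93939394 209.39393939] [283.18181818 220.90909091] [282.72727273 230.        ]
212 [143, 142, 143, 143, 144, 144, 143, 144, 142, 130, 119, 123, 126, 126, 126, 123, 121, 120, 117, 114, 108, 120, 137, 144, 143, 143, 143, 142, 143, 143, 143, 143]
215 [142, 142, 143, 143, 143, 143, 143, 143, 142, 127, 117, 123, 126, 127, 126, 125, 122, 119, 117, 114, 110, 109, 133, 143, 143, 142, 142, 142, 142, 143, 143, 142]
218 [142, 142, 143, 143, 143, 143, 143, 144, 136, 122, 119, 124, 127, 128, 125, 125, 121, 121, 118, 113, 110, 110, 134, 144, 143, 143, 143, 143, 144, 142, 144, 143]
221 [143, 142, 144, 143, 142, 143, 142, 143, 117, 111, 121, 123, 126, 129, 124, 125, 122, 120, 118, 116, 110, 105, 130, 143, 142, 143, 143, 142, 143, 142, 143, 141]
224 [145, 144, 145, 143, 143, 141, 143, 144, 122, 113, 121, 124, 128, 126, 125, 124, 122, 120, 118, 116, 111, 104, 132, 142, 143, 142, 143, 144, 143, 143, 142, 142]
227 [143, 143, 144, 143, 142, 143, 143, 115, 108, 118, 122, 125, 128, 127, 127, 123, 123, 121, 120, 116, 110, 107, 122, 139, 144, 142, 143, 144, 143, 142, 143, 143]
230 [151, 151, 147, 142, 142, 143, 116, 92, 107, 119, 123, 126, 126, 127, 131, 128, 125, 120, 118, 116, 112, 105, 123, 139, 144, 144, 144, 144, 143, 143, 142, 144]
233 [155, 154, 154, 153, 153, 154, 125, 104, 111, 132, 152, 163, 172, 174, 175, 175, 170, 155, 139, 131, 127, 113, 112, 136, 142, 148, 146, 143, 142, 142, 142, 144]
```

```bash
python3 -c "
from h import *
s=wrist();p,r,o=pose();im=s['pixels'].astype(int);R_,G,B=im[:,:,0],im[:,:,1],im[:,:,2]
print(p,'lum/yellow along column 285');
for v in range(230,300,1):print(v,im[v,285].tolist(),end=' ')
t=np.linspace(0,2*np.pi,60);
for zt,rad,n in((.008,.007,'bore top'),(.008,.017,'outer top'),(-.004,.007,'bore bot')):
  q=p+r.apply(np.c_[rad*np.cos(t),rad*np.sin(t),np.full(60,-zt)]);u=proj(s,q);print('\n',n,u.min(0).round(1),u.max(0).round(1))
y=(R_>150)&(B<120)&(R_>B+80);yy=y[255:285,265:305]
for v in range(250,290,4):
  w=np.where(y[v,250:320])[0]+250;print(v,w.min(),w.max(),[int(x) for x in range(w.min(),w.max()) if not y[v,x]][:1],[int(x) for x in range(w.min(),w.max()) if not y[v,x]][-1:])
"
```

```text
[ 0.63886762 -0.03187512  0.12569198] lum/yellow along column 285
230 [121, 121, 121] 231 [140, 140, 141] 232 [154, 155, 156] 233 [158, 156, 151] 234 [173, 154, 82] 235 [174, 152, 55] 236 [176, 153, 56] 237 [179, 156, 57] 238 [182, 159, 58] 239 [184, 158, 59] 240 [195, 169, 58] 241 [235, 218, 78] 242 [252, 243, 97] 243 [251, 239, 92] 244 [247, 232, 82] 245 [247, 231, 81] 246 [246, 229, 80] 247 [246, 229, 79] 248 [246, 228, 78] 249 [245, 227, 79] 250 [245, 228, 79] 251 [244, 226, 76] 252 [244, 225, 77] 253 [244, 226, 77] 254 [242, 224, 76] 255 [239, 220, 75] 256 [224, 200, 78] 257 [111, 115, 112] 258 [111, 114, 113] 259 [110, 112, 110] 260 [111, 112, 110] 261 [109, 111, 109] 262 [109, 110, 108] 263 [110, 113, 111] 264 [112, 115, 113] 265 [115, 118, 115] 266 [112, 115, 113] 267 [110, 113, 112] 268 [109, 110, 108] 269 [107, 109, 106] 270 [109, 110, 107] 271 [154, 137, 76] 272 [173, 151, 54] 273 [174, 153, 55] 274 [177, 154, 55] 275 [180, 156, 54] 276 [182, 158, 54] 277 [184, 160, 53] 278 [189, 164, 56] 279 [210, 182, 63] 280 [239, 221, 78] 281 [222, 196, 69] 282 [218, 189, 65] 283 [210, 182, 61] 284 [198, 172, 57] 285 [165, 144, 51] 286 [166, 144, 50] 287 [165, 144, 51] 288 [166, 143, 51] 289 [164, 142, 50] 290 [163, 142, 49] 291 [163, 142, 50] 292 [161, 140, 49] 293 [150, 133, 55] 294 [110, 114, 112] 295 [110, 113, 113] 296 [109, 111, 111] 297 [110, 113, 112] 298 [109, 113, 112] 299 [108, 111, 111] 
 bore top [271.5 252.6] [297.2 275.3]

 outer top [253.3 235.4] [315.4 290.5]

 bore bot [272.3 243.7] [296.4 265.4]
250 259 310 [] []
254 257 311 [] []
258 256 312 [278] [291]
262 256 313 [274] [295]
266 256 314 [273] [297]
270 256 313 [273] [290]
274 257 313 [] []
278 258 311 [] []
282 261 308 [] []
286 266 305 [] []
```

The model fit shows the spacer sitting about 2.4 mm toward −x in the grip. The side face had biased the mask. The stud lies about 1 mm further to −y than I assumed. I'll correct for both and lower carefully.

```bash

python3 -m jog '[[0.28,-0.15,0.5,0,0,0],[0.28,-0.15,1,0,0,0],[0.28,-0.15,1.6,0,0,0],[0.28,-0.15,1.6,0,0,0],[0.28,-0.15,1.6,0,0,0]]'
python3 -m jog '[[0,0,0.2,0,0,0],[0,0,0.5,0,0,0],[0,0,0.8,0,0,0],[0,0,0.8,0,0,0]]'
python3 -m jog '[[0,0,0,0,0,0],[0,0,0,0,0,0],[0,0,0,0,0,0]]'
python3 -c "
from h import *;print(pose()[0],pose()[2]['contact_force'],pose()[2]['ft_torque']);s=wrist();cv2.imwrite('pics/w10.png',cv2.resize(s['pixels'][170:310,210:360,::-1],None,fx=4,fy=4,interpolation=2))"
```

```text
clock: 27.45
position: [0.6366, -0.0295, 0.1092]
tcp_rot: [-1.951, -2.462, 0.001]
contact_force: [0.4, 0.1, -0.1]
width: 0.0332
clock: 27.85
position: [0.6364, -0.0295, 0.1011]
tcp_rot: [-1.951, -2.461, 0.001]
contact_force: [-0.1, -0.1, -1.1]
width: 0.0333
clock: 28.15
position: [0.6369, -0.0295, 0.1019]
tcp_rot: [1.951, 2.462, 0.0]
contact_force: [-0.0, 0.1, -0.5]
width: 0.0332
[ 0.63686489 -0.02952994  0.10185033] [-0.00467363  0.13427457 -0.50937928] [-0.04089034  0.01098794  0.01917188]
```

```bash

python3 -m jog '[[0,0,0.2,0,0,0],[0,0,0.4,0,0,0],[0,0,0.6,0,0,0],[0,0,0.6,0,0,0],[0,0,0.6,0,0,0]]'
python3 -c "
from h import *;print(pose()[0],pose()[2]['contact_force'],pose()[2]['ft_torque']);s=wrist();cv2.imwrite('pics/w10.png',cv2.resize(s['pixels'][170:310,210:360,::-1],None,fx=4,fy=4,interpolation=2))"
```

```text
clock: 28.7
position: [0.6367, -0.0295, 0.0955]
tcp_rot: [-1.951, -2.462, 0.0]
contact_force: [1.3, -0.3, -0.2]
width: 0.0332
[ 0.63668189 -0.02952162  0.09554972] [ 1.29528887 -0.26799128 -0.18353944] [-0.03968647  0.02334148  0.00274105]
```

View pics/w10.png

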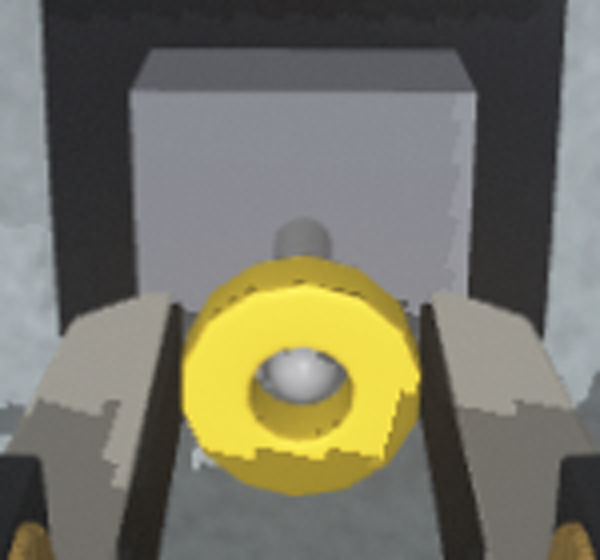

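The stud's dome at (303,375) shows inside the bore (250–352), centred, with no contact force. I'll lower it to the block.

```bash

python3 -m jog '[[0,0,0.6,0,0,0],[0,0,1.2,0,0,0],[0,0,1.8,0,0,0],[0,0,2.4,0,0,0],[0,0,3,0,0,0]]'
python3 -m jog '[[0,0,0.4,0,0,0],[0,0,0.8,0,0,0],[0,0,1.2,0,0,0],[0,0,1.4,0,0,0],[0,0,1.4,0,0,0]]'
python3 -m jog '[[0,0,0.1,0,0,0],[0,0,0.2,0,0,0],[0,0,0.2,0,0,0],[0,0,0.2,0,0,0]]'
python3 -c "
from h import *;print(pose()[0],pose()[2]['contact_force'])"
```

```text
clock: 29.25
position: [0.6366, -0.0295, 0.0649]
tcp_rot: [-1.951, -2.462, 0.0]
contact_force: [-0.2, -0.8, -0.0]
width: 0.0333
clock: 29.75
position: [0.6366, -0.0295, 0.0514]
tcp_rot: [-1.951, -2.462, 0.0]
contact_force: [0.1, 0.1, -0.4]
width: 0.0336
clock: 30.15
position: [0.6368, -0.0296, 0.0498]
tcp_rot: [1.951, 2.462, 0.0]
contact_force: [0.2, 0.4, -0.2]
width: 0.0332
[ 0.63680311 -0.02956352  0.04980299] [ 0.20123411  0.44918623 -0.2310334 ]
```

```bash

python3 -m jog '[[0,0,0,0,0,0],[0,0,0,0,0,0],[0,0,0,0,0,0],[0,0,0,0,0,0],[0,0,0,0,0,0]]' 5
python3 -m jog '[[0,0,-1,0,0,0],[0,0,-4,0,0,0],[0,0,-8,0,0,0],[0,0,-11,0,0,0],[0,0,-11,0,0,0]]'
python3 -c "
from h import *
snapshot('side');look('side','spacer');s=wrist();print(ring('spacer',.057,s=s))"
python3 -m jog '[[-4,-1.8,0,0,0,0],[-8,-3.6,0,0,0,0],[-12,-5.2,0,0,0,0],[-16,-7,0,0,0,0],[-20,-8.8,0,0,0,0]]'
python3 -m jog '[[-1.4,0,0,0,0,0],[-1.4,0,0,0,0,0],[-1.4,0,0,0,0,0],[-1.4,0,0,0,0,0],[-1.4,0,0,0,0,0]]'
python3 -m jog '[[0,0,0,0,0,0],[0,0,0,0,0,0],[0,0,0,0,0,0],[0,0,0,0,0,0],[0,0,0,0,0,0]]'
python3 -c "
from h import *;print(pose()[0],head());s=wrist();print(ring('washer1',.006,s=s),ring('bushing',.016,s=s))"

```

```text
clock: 30.65
position: [0.6368, -0.0296, 0.0497]
tcp_rot: [1.951, 2.462, -0.0]
contact_force: [0.1, 0.3, 0.1]
width: 0.0499
clock: 31.15
position: [0.64, -0.0302, 0.1662]
tcp_rot: [1.945, 2.455, 0.007]
contact_force: [-0.0, 0.0, 1.0]
width: 0.0504
spacer [(0.53, [0.644, -0.033, 0.048]), (0.46, [0.621, -0.273, -0.0]), (0.37, [0.438, -0.194, -0.0])]
[(0.94, 0.6372, -0.0306, 'diam', 35.1)]
clock: 31.85
position: [0.5954, -0.2454, 0.1578]
tcp_rot: [-1.949, -2.46, 0.0]
contact_force: [-0.3, -0.2, -0.2]
width: 0.0501
clock: 32.35
position: [0.6003, -0.256, 0.1596]
tcp_rot: [-1.948, -2.464, -0.0]
contact_force: [0.7, 0.1, 0.5]
width: 0.0501
clock: 32.85
position: [0.6, -0.258, 0.1597]
tcp_rot: [1.951, 2.462, 0.0]
contact_force: [-0.2, 0.2, 0.6]
width: 0.05
[ 0.60000286 -0.25800016  0.15973574] 13.208596037407574
[(0.95, 0.6326, -0.1716, 'diam', 34.4), (0.93, 0.4322, -0.2723, 'diam', 33.9), (0.85, 0.5534, -0.2271, 'diam', 34.8), (0.7, 0.6233, -0.273, 'diam', 34.2)] [(0.58, 0.4413, -0.1917, 'diam', 30.9)]
```

Ring B has been knocked, from (0.527,−0.190) to (0.553,−0.227). The rest are unchanged. I'll pick ring C now.

```bash
cat >> h.py <<'E'
def gripoff(ztop,thick,r0=.007):
    """offset (mm, tool x,y) of held ring's bore from the TCP, hole seen in wrist view; ztop= top above TCP"""
    s=wrist();p,r,o=pose();t=np.linspace(0,2*np.pi,90)
    def m(dx,dy):
        M=[]
        for z in(ztop,ztop-thick):
            k=np.zeros((420,560),np.uint8);q=p+r.apply(np.c_[dx+r0*np.cos(t),dy+r0*np.sin(t),np.full(90,-z)])
            cv2.fillPoly(k,[np.round(proj(s,q)*16).astype(np.int32)],1,shift=4);M.append(k)
        return (M[0]&M[1]).astype(bool)
    im=s["pixels"].astype(int);sat=im.max(2)-im.min(2);box=np.zeros((420,560),bool);box[235:300,262:308]=1
    fg=(sat>45)&box;h=np.zeros_like(fg)
    n,l,st,_=cv2.connectedComponentsWithStats((~(sat>45)).astype(np.uint8),connectivity=4)
    best=None
    for k in range(1,n):
        x,y,w,hh,a=st[k]
        if 40<a<900 and 255<x+w/2<315 and 225<y+hh/2<305 and (best is None or a>st[best,4]):best=k
    if best is None:return None
    h=l==best;sc=[]
    for dx in np.arange(-.005,.0051,.0004):
        for dy in np.arange(-.003,.0031,.0004):
            k=m(dx,dy);sc.append(((h&k).sum()/max((h|k).sum(),1),dx*1e3,dy*1e3))
    return st[best].tolist(),np.round(max(sc),2).tolist(),p.round(4).tolist()
E
python3 -m jog '[[1.5,1,2,0,0,0],[4,2.7,5,0,0,0],[6,4,8,0,0,0],[7.66,5.15,11.5,0,0,0],[7.66,5.15,11.5,0,0,0]]'
python3 -m jog '[[0,0,2,0,0,0],[0,0,3,0,0,0],[0,0,3.8,0,0,0],[0,0,4.15,0,0,0],[0,0,4.15,0,0,0]]'
python3 -m jog '[[0,0,0,0,0,0],[0,0,0,0,0,0],[0,0,0,0,0,0],[0,0,0,0,0,0],[0,0,0,0,0,0]]'
python3 -c "
from h import *;print(pose()[0]);print(goto(.6326,-.1716,.003,13.2))"
```

```text
clock: 33.5
position: [0.6296, -0.1676, 0.0394]
tcp_rot: [-1.942, -2.457, 0.003]
contact_force: [-0.4, 0.6, -0.7]
width: 0.0499
clock: 34.0
position: [0.6325, -0.1722, 0.0034]
tcp_rot: [1.952, 2.462, -0.0]
contact_force: [0.2, -0.4, 0.2]
width: 0.0497
clock: 34.5
position: [0.6327, -0.1716, 0.0034]
tcp_rot: [1.951, 2.462, 0.0]
contact_force: [-0.4, 0.4, 0.1]
width: 0.05
[ 0.63270562 -0.17163219  0.00338625]
[0.01, -0.01, 0.04, 0.01, 0.01, 0.02]
```

```bash

python3 -m jog '[[0,0,0,0,0,0],[0,0,0,0,0,0],[0,0,0,0,0,0],[0,0,0,0,0,0],[0,0,0,0,0,0]]' 3 20
python3 -m jog '[[0,0,-2,0,0,0],[0,0,-5,0,0,0],[0,0,-8,0,0,0],[0,0,-11,0,0,0],[0,0,-12.2,0,0,0]]'
python3 -m jog '[[3,0.8,0,0,0,0],[6.5,1.8,0,0,0,0],[10,2.8,0,0,0,0],[13,3.5,0,0,0,0],[13.5,3.7,0,0,0,0]]'
python3 -m jog '[[0,0,0,0,0,0],[0,0,0,0,0,0],[0,0,0,0,0,0],[0,0,0,0,0,0],[0,0,0,0,0,0]]'
python3 -m jog '[[0,0,0,0,0,0],[0,0,0,0,0,0],[0,0,0,0,0,0],[0,0,0,0,0,0],[0,0,0,0,0,0]]'
python3 -c "
from h import *;print(gripoff(.003,.006));print(goto(.6377,-.0318,.125,13.2));s=wrist();cv2.imwrite('pics/w11.png',cv2.resize(s['pixels'][170:310,210:360,::-1],None,fx=4,fy=4,interpolation=2))"
```

```text
clock: 35.0
position: [0.6326, -0.1716, 0.0031]
tcp_rot: [-1.951, -2.462, -0.0]
contact_force: [0.4, 1.0, -0.4]
width: 0.0323
clock: 35.5
position: [0.6342, -0.1723, 0.1286]
tcp_rot: [1.948, 2.458, 0.002]
contact_force: [-0.0, -1.3, 0.4]
width: 0.0324
clock: 36.0
position: [0.6368, -0.028, 0.1241]
tcp_rot: [-1.946, -2.463, -0.0]
contact_force: [0.1, 0.0, -0.1]
width: 0.0323
clock: 36.5
position: [0.6378, -0.0328, 0.1252]
tcp_rot: [1.953, 2.461, -0.0]
contact_force: [-0.3, 0.6, 0.1]
width: 0.0328
clock: 37.0
position: [0.6378, -0.0317, 0.1252]
tcp_rot: [1.951, 2.462, 0.0]
contact_force: [-0.0, -0.2, -0.8]
width: 0.0325
([273, 248, 25, 20, 387], [0.89, -0.2, 0.2], [0.6378, -0.0317, 0.1252])
[-0.01, -0.01, 0.02, -0.0, -0.0, 0.02]
```

```bash

python3 -m jog '[[0,-0.02,0.5,0,0,0],[0,-0.02,1,0,0,0],[0,-0.02,1.6,0,0,0],[0,-0.02,2.2,0,0,0],[0,-0.02,2.4,0,0,0]]'
python3 -m jog '[[0,0,0.2,0,0,0],[0,0,0.4,0,0,0],[0,0,0.6,0,0,0],[0,0,0.6,0,0,0],[0,0,0.6,0,0,0]]'
python3 -c "
from h import *;print(pose()[0],pose()[2]['contact_force'],pose()[2]['ft_torque'],gripoff(.003,.006))"
```

```text
clock: 37.6
position: [0.637, -0.0317, 0.0999]
tcp_rot: [-1.95, -2.461, 0.001]
contact_force: [-0.0, -0.3, -0.9]
width: 0.0327
clock: 38.1
position: [0.6376, -0.0318, 0.0953]
tcp_rot: [1.951, 2.462, 0.0]
contact_force: [-0.2, 0.1, -0.9]
width: 0.0325
[ 0.63764066 -0.03183072  0.09528208] [-0.15950922  0.0815249  -0.90813267] [-0.08252298  0.03151325 -0.02933017] ([273, 248, 25, 20, 374], [0.89, -0.2, 0.2], [0.6377, -0.0319, 0.0954])
```

```bash

python3 -m jog '[[0,0,0.7,0,0,0],[0,0,1.4,0,0,0],[0,0,2.1,0,0,0],[0,0,2.8,0,0,0],[0,0,3.2,0,0,0]]'
python3 -m jog '[[0,0,0.1,0,0,0],[0,0,0.2,0,0,0],[0,0,0.2,0,0,0],[0,0,0.2,0,0,0]]'
python3 -m jog '[[0,0,0,0,0,0],[0,0,0,0,0,0],[0,0,0,0,0,0],[0,0,0,0,0,0],[0,0,0,0,0,0]]' 5
python3 -m jog '[[0,0,-1,0,0,0],[0,0,-3,0,0,0],[0,0,-6,0,0,0],[0,0,-10,0,0,0],[0,0,-10,0,0,0]]'
python3 -c "
from h import *
s=wrist();print(pose()[0],ring('washer1',.063,s=s)[:3])"
python3 -m jog '[[-4,-2,0,0,0,0],[-8,-4,0,0,0,0],[-12,-6.1,0,0,0,0],[-16,-8.2,0,0,0,0],[-20,-10.3,0,0,0,0]]'
python3 -m jog '[[-4.7,-2.4,0,0,0,0],[-4.7,-2.4,0,0,0,0],[-4.7,-2.4,0,0,0,0],[-4.7,-2.4,0,0,0,0],[-4.7,-2.4,0,0,0,0]]'
python3 -m jog '[[0,0,0,0,0,0],[0,0,0,0,0,0],[0,0,0,0,0,0],[0,0,0,0,0,0],[0,0,0,0,0,0]]'
python3 -c "
from h import *;p=pose()[0];print(p,head());s=wrist();print(ring('washer1',.006,s=s),ring('bushing',.016,s=s));w=min(ring('washer1',.006,s=s),key=lambda q:abs(q[1]-.5534)+abs(q[2]+.2271));print(goto(w[1],w[2],.0033,13.2))"

```

```text
clock: 38.65
position: [0.637, -0.0317, 0.0619]
tcp_rot: [-1.95, -2.461, 0.001]
contact_force: [-0.8, 0.7, -1.3]
width: 0.0325
clock: 39.05
position: [0.6379, -0.0319, 0.0615]
tcp_rot: [1.951, 2.462, 0.0]
contact_force: [-0.2, -0.3, 0.3]
width: 0.0324
clock: 39.55
position: [0.6376, -0.0318, 0.0613]
tcp_rot: [1.951, 2.462, 0.0]
contact_force: [-1.2, -0.5, 0.4]
width: 0.0498
clock: 40.05
position: [0.6412, -0.0325, 0.1685]
tcp_rot: [1.945, 2.454, 0.008]
contact_force: [0.2, 0.4, -0.2]
width: 0.0499
[ 0.6398854  -0.03226105  0.1656113 ] [(0.71, 0.6238, -0.2156, 'diam', 29.5), (0.59, 0.6381, -0.0306, 'diam', 33.6), (0.33, 0.7188, -0.2157, 'diam', 51.7)]
clock: 40.65
position: [0.5816, -0.2511, 0.1597]
tcp_rot: [-1.949, -2.46, 0.0]
contact_force: [0.3, -0.7, -1.3]
width: 0.0501
clock: 41.15
position: [0.5707, -0.2994, 0.1608]
tcp_rot: [-1.948, -2.463, -0.001]
contact_force: [-0.3, -0.2, -0.4]
width: 0.0499
clock: 41.65
position: [0.5705, -0.3011, 0.1612]
tcp_rot: [1.951, 2.462, 0.0]
contact_force: [-0.3, 0.3, 0.1]
width: 0.0501
[ 0.57047352 -0.30114949  0.16123015] 13.221396030706082
[(0.97, 0.4321, -0.2728, 'diam', 32.9), (0.9, 0.5531, -0.2271, 'diam', 33.5)] [(0.96, 0.441, -0.1925, 'diam', 30.8)]
[7.62, 0.02, 15.79, -0.0, -0.0, 0.0]
```

```bash

python3 -m jog '[[1.5,0,2,0,0,0],[4,0,5,0,0,0],[6.5,0,8,0,0,0],[7.62,0.02,11.5,0,0,0],[7.62,0.02,11.5,0,0,0]]'
python3 -m jog '[[0,0,1,0,0,0],[0,0,2,0,0,0],[0,0,3,0,0,0],[0,0,4,0,0,0],[0,0,4.28,0,0,0]]'
python3 -m jog '[[0,0,0,0,0,0],[0,0,0,0,0,0],[0,0,0,0,0,0],[0,0,0,0,0,0],[0,0,0,0,0,0]]'
python3 -m jog '[[0,0,0,0,0,0],[0,0,0,0,0,0],[0,0,0,0,0,0],[0,0,0,0,0,0],[0,0,0,0,0,0]]' 3 20
python3 -m jog '[[0,0,-2,0,0,0],[0,0,-5,0,0,0],[0,0,-8,0,0,0],[0,0,-11,0,0,0],[0,0,-12.2,0,0,0]]'
python3 -m jog '[[3,2.2,0,0,0,0],[6,4.4,0,0,0,0],[9,6.6,0,0,0,0],[12,8.9,0,0,0,0],[15,11.2,0,0,0,0]]'
python3 -m jog '[[1.5,1,0,0,0,0],[2.1,1.5,0,0,0,0],[2.1,1.5,0,0,0,0],[2.1,1.5,0,0,0,0],[2.1,1.5,0,0,0,0]]'
python3 -m jog '[[0,0,0,0,0,0],[0,0,0,0,0,0],[0,0,0,0,0,0],[0,0,0,0,0,0],[0,0,0,0,0,0]]'
python3 -m jog '[[0,0,0,0,0,0],[0,0,0,0,0,0],[0,0,0,0,0,0],[0,0,0,0,0,0],[0,0,0,0,0,0]]'
python3 -c "
from h import *;print(gripoff(.003,.006));print(goto(.6377,-.0318,.1,13.2))"
```

```text
clock: 42.35
position: [0.5495, -0.2234, 0.0418]
tcp_rot: [-1.943, -2.456, 0.001]
contact_force: [-0.8, 0.6, -0.5]
width: 0.05
clock: 42.85
position: [0.5527, -0.2272, 0.0023]
tcp_rot: [-1.951, -2.461, 0.0]
contact_force: [0.3, 0.0, 0.6]
width: 0.05
clock: 43.35
position: [0.5534, -0.2272, 0.0037]
tcp_rot: [1.951, 2.462, 0.0]
contact_force: [0.8, -0.1, 0.2]
width: 0.0501
clock: 43.85
position: [0.5532, -0.2271, 0.0034]
tcp_rot: [1.951, 2.462, 0.0]
contact_force: [0.8, 0.7, 0.6]
width: 0.0321
clock: 44.35
position: [0.5545, -0.2279, 0.1285]
tcp_rot: [1.948, 2.459, 0.001]
contact_force: [-0.5, -1.1, -0.4]
width: 0.0322
clock: 44.85
position: [0.6279, -0.054, 0.1243]
tcp_rot: [-1.951, -2.461, 0.001]
contact_force: [-0.2, -0.4, 0.3]
width: 0.0327
clock: 45.35
position: [0.6374, -0.0332, 0.1253]
tcp_rot: [-1.953, -2.461, 0.001]
contact_force: [0.2, 1.1, 0.0]
width: 0.0325
clock: 45.85
position: [0.6378, -0.0316, 0.1255]
tcp_rot: [1.951, 2.462, 0.0]
contact_force: [-0.3, -0.2, -0.2]
width: 0.0324
clock: 46.35
position: [0.6378, -0.0315, 0.1254]
tcp_rot: [1.951, 2.462, -0.0]
contact_force: [-0.2, 0.1, 0.5]
width: 0.0325
([273, 248, 25, 20, 383], [0.91, 0.2, 0.2], [0.6378, -0.0316, 0.1254])
[-0.02, -0.01, 2.54, -0.0, 0.0, 0.01]
```

```bash

python3 -m jog '[[-0.03,-0.03,0.5,0,0,0],[-0.03,-0.03,1,0,0,0],[-0.03,-0.03,1.8,0,0,0],[-0.03,-0.03,2.5,0,0,0],[-0.03,-0.03,3,0,0,0]]'
python3 -m jog '[[0,0,0,0,0,0],[0,0,0,0,0,0],[0,0,0,0,0,0],[0,0,0,0,0,0],[0,0,0,0,0,0]]'
python3 -c "
from h import *;print(pose()[0],pose()[2]['contact_force'],gripoff(.003,.006))"
```

```text
clock: 46.9
position: [0.637, -0.0318, 0.0942]
tcp_rot: [-1.95, -2.461, 0.001]
contact_force: [-0.9, -0.7, -0.2]
width: 0.0322
clock: 47.4
position: [0.6377, -0.032, 0.0958]
tcp_rot: [1.951, 2.462, 0.0]
contact_force: [0.1, 0.0, -1.1]
width: 0.0325
[ 0.63772885 -0.03198213  0.09576016] [ 0.09345747  0.00421623 -1.11958884] ([273, 248, 25, 20, 363], [0.88, -0.2, 0.2], [0.6377, -0.032, 0.0957])
```

```bash

python3 -m jog '[[0,0,0.6,0,0,0],[0,0,1.2,0,0,0],[0,0,1.8,0,0,0],[0,0,2.3,0,0,0],[0,0,2.75,0,0,0]]'
python3 -m jog '[[0,0,0.05,0,0,0],[0,0,0.1,0,0,0],[0,0,0.1,0,0,0],[0,0,0.1,0,0,0]]'
python3 -m jog '[[0,0,0,0,0,0],[0,0,0,0,0,0],[0,0,0,0,0,0],[0,0,0,0,0,0],[0,0,0,0,0,0]]' 5
python3 -m jog '[[0,0,-1,0,0,0],[0,0,-3,0,0,0],[0,0,-6,0,0,0],[0,0,-9,0,0,0],[0,0,-9.3,0,0,0]]'
python3 -m jog '[[-4,-1,0,0,0,0],[-8,-2,0,0,0,0],[-12,-3,0,0,0,0],[-16,-4,0,0,0,0],[-20,-5,0,0,0,0]]'
python3 -m jog '[[-4,-1,0,0,0,0],[-8,-2,0,0,0,0],[-10.8,-2,0,0,0,0],[-10.8,-2,0,0,0,0],[-10.8,-2,0,0,0,0]]'
python3 -m jog '[[0,0,0,0,0,0],[0,0,0,0,0,0],[0,0,0,0,0,0],[0,0,0,0,0,0],[0,0,0,0,0,0]]'
python3 -m jog '[[0,0,0,0,0,0],[0,0,0,0,0,0],[0,0,0,0,0,0]]'
python3 -c "
from h import *;p=pose()[0];print(p,head());s=wrist();W=ring('washer1',.006,s=s);print(W,ring('bushing',.016,s=s));w=min(W,key=lambda q:abs(q[1]-.6233)+abs(q[2]+.273));print(goto(w[1],w[2],.0033,13.2))"

```

```text
clock: 47.95
position: [0.6373, -0.0319, 0.0671]
tcp_rot: [-1.951, -2.462, 0.001]
contact_force: [-0.5, -0.7, -0.3]
width: 0.0326
clock: 48.35
position: [0.6377, -0.032, 0.0671]
tcp_rot: [1.951, 2.462, 0.0]
contact_force: [-1.2, 0.0, -0.1]
width: 0.0326
clock: 48.85
position: [0.6376, -0.0319, 0.067]
tcp_rot: [1.951, 2.462, 0.0]
contact_force: [-0.4, 0.2, -0.6]
width: 0.0499
clock: 49.35
position: [0.6402, -0.0325, 0.1654]
tcp_rot: [1.946, 2.456, 0.006]
contact_force: [1.4, 0.1, 0.5]
width: 0.05
clock: 49.85
position: [0.6341, -0.2395, 0.1596]
tcp_rot: [-1.951, -2.462, 0.0]
contact_force: [0.5, 0.1, 0.2]
width: 0.0502
clock: 50.35
position: [0.6392, -0.348, 0.1589]
tcp_rot: [-1.952, -2.46, -0.001]
contact_force: [0.7, -0.6, -0.1]
width: 0.05
clock: 50.85
position: [0.6399, -0.3472, 0.1602]
tcp_rot: [1.95, 2.463, 0.0]
contact_force: [-0.9, 0.5, -0.2]
width: 0.0501
clock: 51.15
position: [0.6397, -0.3478, 0.1599]
tcp_rot: [-1.951, -2.462, -0.0]
contact_force: [-0.6, 1.0, -0.5]
width: 0.05
[ 0.63972895 -0.3478077   0.15989049] 13.20371353457171
[(0.87, 0.624, -0.2736, 'diam', 34.0), (0.66, 0.4319, -0.2723, 'diam', 35.2)] [(0.76, 0.4421, -0.1937, 'diam', 36.3)]
[7.59, 0.16, 15.66, -0.0, -0.0, 0.01]
```

```bash

python3 -m jog '[[1.5,0,2,0,0,0],[4,0,5,0,0,0],[6.5,0,8,0,0,0],[7.6,0.16,11.5,0,0,0],[7.6,0.16,11.5,0,0,0]]'
python3 -m jog '[[0,0,1,0,0,0],[0,0,2,0,0,0],[0,0,3,0,0,0],[0,0,3.9,0,0,0],[0,0,4.15,0,0,0]]'
python3 -m jog '[[0,0,0,0,0,0],[0,0,0,0,0,0],[0,0,0,0,0,0],[0,0,0,0,0,0],[0,0,0,0,0,0]]'
python3 -m jog '[[0,0,0,0,0,0],[0,0,0,0,0,0],[0,0,0,0,0,0],[0,0,0,0,0,0],[0,0,0,0,0,0]]' 3 20
python3 -m jog '[[0,0,-2,0,0,0],[0,0,-5,0,0,0],[0,0,-8,0,0,0],[0,0,-11,0,0,0],[0,0,-12.2,0,0,0]]'
python3 -m jog '[[4,1.2,0,0,0,0],[8,2.4,0,0,0,0],[12,3.6,0,0,0,0],[16,4.8,0,0,0,0],[20,6,0,0,0,0]]'
python3 -m jog '[[2.5,0.6,0,0,0,0],[3.2,0.85,0,0,0,0],[3.2,0.85,0,0,0,0],[3.2,0.85,0,0,0,0],[3.2,0.85,0,0,0,0]]'
python3 -m jog '[[0,0,0,0,0,0],[0,0,0,0,0,0],[0,0,0,0,0,0],[0,0,0,0,0,0],[0,0,0,0,0,0]]'
python3 -m jog '[[0,0,0,0,0,0],[0,0,0,0,0,0],[0,0,0,0,0,0],[0,0,0,0,0,0],[0,0,0,0,0,0]]'
python3 -c "
from h import *;print(gripoff(.003,.006));print(goto(.6377,-.0318,.0955,13.2))"
```

```text
clock: 51.8
position: [0.6204, -0.2695, 0.0398]
tcp_rot: [-1.943, -2.455, 0.001]
contact_force: [0.4, 0.4, -0.7]
width: 0.0502
clock: 52.3
position: [0.6234, -0.2736, 0.0022]
tcp_rot: [-1.951, -2.461, 0.0]
contact_force: [0.1, 0.2, -0.6]
width: 0.0502
clock: 52.8
position: [0.6242, -0.2735, 0.0038]
tcp_rot: [1.951, 2.462, 0.0]
contact_force: [-0.2, -0.4, -0.5]
width: 0.0497
clock: 53.3
position: [0.624, -0.2734, 0.0034]
tcp_rot: [-1.951, -2.462, -0.0]
contact_force: [-0.7, 0.1, 0.2]
width: 0.0318
clock: 53.8
position: [0.6254, -0.2743, 0.129]
tcp_rot: [1.948, 2.458, 0.001]
contact_force: [-0.1, -0.4, 0.2]
width: 0.0321
clock: 54.3
position: [0.636, -0.0633, 0.1243]
tcp_rot: [-1.951, -2.461, 0.001]
contact_force: [0.1, 0.3, -0.4]
width: 0.0321
clock: 54.8
position: [0.6376, -0.0336, 0.1251]
tcp_rot: [1.953, 2.461, -0.001]
contact_force: [-0.4, -0.8, -0.6]
width: 0.0319
clock: 55.3
position: [0.6376, -0.032, 0.1254]
tcp_rot: [1.951, 2.462, 0.0]
contact_force: [0.8, 0.1, -1.4]
width: 0.0315
clock: 55.8
position: [0.6376, -0.0319, 0.1254]
tcp_rot: [-1.951, -2.462, 0.0]
contact_force: [-0.5, 0.6, 0.2]
width: 0.0317
([273, 248, 25, 20, 388], [0.89, 0.2, 0.2], [0.6376, -0.0319, 0.1254])
[0.0, 0.01, 2.99, -0.0, 0.0, 0.02]
```

```bash

python3 -m jog '[[0,0.01,0.5,0,0,0],[0,0.01,1,0,0,0],[0,0.01,1.8,0,0,0],[0,0.01,2.5,0,0,0],[0,0.01,3,0,0,0]]'
python3 -m jog '[[0,0,0,0,0,0],[0,0,0,0,0,0],[0,0,0,0,0,0]]'
python3 -m jog '[[0,0,0.5,0,0,0],[0,0,1,0,0,0],[0,0,1.5,0,0,0],[0,0,2,0,0,0],[0,0,2.2,0,0,0]]'
python3 -m jog '[[0,0,0.05,0,0,0],[0,0,0.05,0,0,0],[0,0,0.05,0,0,0],[0,0,0.05,0,0,0]]'
python3 -m jog '[[0,0,0,0,0,0],[0,0,0,0,0,0],[0,0,0,0,0,0],[0,0,0,0,0,0],[0,0,0,0,0,0]]' 5
python3 -m jog '[[0,0,-1,0,0,0],[0,0,-3,0,0,0],[0,0,-6,0,0,0],[0,0,-8.5,0,0,0],[0,0,-8.7,0,0,0]]'
python3 -m jog '[[-3,-2.9,0,0,0,0],[-6,-5.8,0,0,0,0],[-9,-8.7,0,0,0,0],[-12,-11.6,0,0,0,0],[-15,-14.5,0,0,0,0]]'
python3 -m jog '[[-3,-2.9,0,0,0,0],[-6,-5.8,0,0,0,0],[-9,-8.7,0,0,0,0],[-11.4,-11,0,0,0,0],[-11.4,-11,0,0,0,0]]'
python3 -m jog '[[0,0,0,0,0,0],[0,0,0,0,0,0],[0,0,0,0,0,0],[0,0,0,0,0,0],[0,0,0,0,0,0]]'
python3 -m jog '[[0,0,0,0,0,0],[0,0,0,0,0,0],[0,0,0,0,0,0]]'
python3 -c "
from h import *;p=pose()[0];print(p,head());s=wrist();W=ring('washer1',.006,s=s);print(W,ring('bushing',.016,s=s));w=min(W,key=lambda q:abs(q[1]-.432)+abs(q[2]+.273));print(goto(w[1],w[2],.0033,13.2))
snapshot('side');look('side','washer1','comb','lamp')"

```

```text
clock: 56.35
position: [0.6372, -0.0318, 0.0941]
tcp_rot: [-1.95, -2.461, 0.001]
contact_force: [-0.6, -0.2, 0.9]
width: 0.032
clock: 56.65
position: [0.638, -0.0319, 0.0957]
tcp_rot: [1.951, 2.462, 0.0]
contact_force: [0.5, 0.8, -0.5]
width: 0.0321
clock: 57.15
position: [0.6372, -0.0318, 0.0724]
tcp_rot: [-1.95, -2.461, 0.001]
contact_force: [0.9, -0.1, -1.1]
width: 0.0316
clock: 57.55
position: [0.6378, -0.0319, 0.0731]
tcp_rot: [1.951, 2.462, 0.0]
contact_force: [0.3, -0.7, -1.3]
width: 0.0318
clock: 58.05
position: [0.6377, -0.0319, 0.0729]
tcp_rot: [1.951, 2.462, 0.0]
contact_force: [0.2, 0.2, -0.0]
width: 0.0498
clock: 58.55
position: [0.6402, -0.0323, 0.1648]
tcp_rot: [1.947, 2.457, 0.005]
contact_force: [0.4, 0.6, 0.2]
width: 0.0502
clock: 59.05
position: [0.5295, -0.212, 0.1593]
tcp_rot: [-1.95, -2.462, 0.0]
contact_force: [-0.1, -0.7, -0.2]
width: 0.0499
clock: 59.55
position: [0.4474, -0.3506, 0.1593]
tcp_rot: [-1.957, -2.457, 0.002]
contact_force: [1.3, 0.0, 0.3]
width: 0.0499
clock: 60.05
position: [0.4503, -0.3464, 0.1599]
tcp_rot: [-1.949, -2.464, -0.0]
contact_force: [0.2, 0.7, 0.8]
width: 0.05
clock: 60.35
position: [0.4499, -0.3471, 0.1599]
tcp_rot: [1.951, 2.462, 0.0]
contact_force: [-0.8, -0.2, 0.3]
width: 0.0502
[ 0.44988229 -0.34708505  0.15992867] 13.217015196663285
[(0.9, 0.4311, -0.2729, 'diam', 33.5)] [(0.75, 0.4372, -0.1937, 'diam', 30.4)]
[7.66, -0.12, 15.66, 0.0, 0.0, 0.0]
washer1 []
comb [(0.75, [0.608, 0.11, 0.038])]
lamp [(0.75, [0.36, 0.254, 0.004])]
```

```bash

python3 -m jog '[[1.5,0,2,0,0,0],[4,0,5,0,0,0],[6.5,0,8,0,0,0],[7.66,-0.12,11.5,0,0,0],[7.66,-0.12,11.5,0,0,0]]'
python3 -m jog '[[0,0,1,0,0,0],[0,0,2,0,0,0],[0,0,3,0,0,0],[0,0,3.9,0,0,0],[0,0,4.15,0,0,0]]'
python3 -m jog '[[0,0,0,0,0,0],[0,0,0,0,0,0],[0,0,0,0,0,0],[0,0,0,0,0,0],[0,0,0,0,0,0]]'
python3 -m jog '[[0,0,0,0,0,0],[0,0,0,0,0,0],[0,0,0,0,0,0],[0,0,0,0,0,0],[0,0,0,0,0,0]]' 3 20
python3 -m jog '[[0,0,-2,0,0,0],[0,0,-5,0,0,0],[0,0,-8,0,0,0],[0,0,-11,0,0,0],[0,0,-12.2,0,0,0]]'
python3 -m jog '[[2,2.7,0,0,0,0],[4,5.5,0,0,0,0],[6.2,8.5,0,0,0,0],[8.6,11.7,0,0,0,0],[11,15,0,0,0,0]]'
python3 -m jog '[[2.4,3.3,0,0,0,0],[4.8,6.6,0,0,0,0],[6.8,9.4,0,0,0,0],[7.7,10.6,0,0,0,0],[7.7,10.6,0,0,0,0]]'
python3 -m jog '[[0,0,0,0,0,0],[0,0,0,0,0,0],[0,0,0,0,0,0],[0,0,0,0,0,0],[0,0,0,0,0,0]]'
python3 -m jog '[[0,0,0,0,0,0],[0,0,0,0,0,0],[0,0,0,0,0,0],[0,0,0,0,0,0],[0,0,0,0,0,0]]'
python3 -c "
from h import *;print(gripoff(.003,.006));print(goto(.6377,-.0318,.0955,13.2))"
```

```text
clock: 61.2
position: [0.4278, -0.2687, 0.0413]
tcp_rot: [-1.944, -2.456, -0.002]
contact_force: [0.2, 0.1, 0.3]
width: 0.0505
clock: 61.7
position: [0.4308, -0.2729, 0.0025]
tcp_rot: [-1.951, -2.461, -0.0]
contact_force: [-0.1, -0.2, -1.0]
width: 0.0498
clock: 62.2
position: [0.4313, -0.273, 0.0037]
tcp_rot: [1.951, 2.462, -0.0]
contact_force: [-1.0, -0.2, -0.9]
width: 0.05
clock: 62.7
position: [0.4311, -0.2729, 0.0034]
tcp_rot: [1.951, 2.462, -0.0]
contact_force: [-0.6, 0.8, 1.3]
width: 0.0316
clock: 63.2
position: [0.4322, -0.2739, 0.1281]
tcp_rot: [1.948, 2.459, -0.001]
contact_force: [-0.4, -0.3, -1.1]
width: 0.0316
clock: 63.7
position: [0.5523, -0.1302, 0.1243]
tcp_rot: [-1.951, -2.461, 0.001]
contact_force: [0.2, -0.1, -0.1]
width: 0.0316
clock: 64.2
position: [0.6378, -0.0308, 0.1241]
tcp_rot: [-1.947, -2.464, 0.001]
contact_force: [0.5, -0.9, -0.8]
width: 0.0319
clock: 64.7
position: [0.6374, -0.033, 0.1257]
tcp_rot: [1.952, 2.461, 0.0]
contact_force: [-0.7, 0.4, 0.0]
width: 0.0321
clock: 65.2
position: [0.6376, -0.0322, 0.1254]
tcp_rot: [-1.951, -2.462, 0.0]
contact_force: [0.1, 0.9, -0.6]
width: 0.032
([273, 248, 25, 20, 385], [0.9, 0.2, 0.2], [0.6376, -0.0322, 0.1254])
[0.04, 0.02, 2.99, -0.0, -0.0, 0.01]
```

```bash

python3 -m jog '[[0.04,0.02,0.5,0,0,0],[0.04,0.02,1,0,0,0],[0.04,0.02,1.8,0,0,0],[0.04,0.02,2.5,0,0,0],[0.04,0.02,3,0,0,0]]'
python3 -m jog '[[0,0,0,0,0,0],[0,0,0,0,0,0],[0,0,0,0,0,0]]'
python3 -m jog '[[0,0,0.4,0,0,0],[0,0,0.8,0,0,0],[0,0,1.2,0,0,0],[0,0,1.5,0,0,0],[0,0,1.6,0,0,0]]'
python3 -m jog '[[0,0,0.05,0,0,0],[0,0,0.05,0,0,0],[0,0,0.05,0,0,0],[0,0,0.05,0,0,0]]'
python3 -m jog '[[0,0,0,0,0,0],[0,0,0,0,0,0],[0,0,0,0,0,0],[0,0,0,0,0,0],[0,0,0,0,0,0]]' 5
python3 -m jog '[[0,0,-1,0,0,0],[0,0,-3,0,0,0],[0,0,-6,0,0,0],[0,0,-8,0,0,0],[0,0,-8,0,0,0]]'
python3 -m jog '[[0,0,0,0,0,0],[0,0,0,0,0,0],[0,0,0,0,0,0],[0,0,0,0,0,0]]'
python3 -c "
from h import *
s=wrist();print(pose()[0],ring('washer1',.081,s=s)[:3]);cv2.imwrite('pics/w11.png',cv2.resize(s['pixels'][130:310,210:360,::-1],None,fx=3.3,fy=3.3,interpolation=2))"
python3 -m jog '[[-2.5,-3,0,0,0,0],[-5,-6,0,0,0,0],[-7.5,-9,0,0,0,0],[-10,-12.2,0,0,0,0],[-12.6,-15.4,0,0,0,0]]'
python3 -m jog '[[-2.5,-3,0,0,0,0],[-5,-6,0,0,0,0],[-6.2,-7.5,0,0,0,0],[-6.2,-7.5,0,0,0,0],[-6.2,-7.5,0,0,0,0]]'
python3 -m jog '[[0,0,0,0,0,0],[0,0,0,0,0,0],[0,0,0,0,0,0],[0,0,0,0,0,0],[0,0,0,0,0,0]]'
python3 -m jog '[[0,0,0,0,0,0],[0,0,0,0,0,0],[0,0,0,0,0,0]]'
python3 -c "
from h import *;p=pose()[0];print(p,head());s=wrist();W=ring('bushing',.016,s=s);print(W,ring('washer1',.006,s=s));w=W[0];print(goto(w[1],w[2],.0043,13.2))"

```

```text
clock: 65.75
position: [0.6372, -0.0318, 0.0941]
tcp_rot: [-1.95, -2.461, 0.001]
contact_force: [0.3, 0.1, -0.1]
width: 0.032
clock: 66.05
position: [0.638, -0.0319, 0.0958]
tcp_rot: [1.951, 2.462, 0.0]
contact_force: [0.9, -0.8, -0.3]
width: 0.0319
clock: 66.55
position: [0.6374, -0.0318, 0.0787]
tcp_rot: [-1.951, -2.461, 0.001]
contact_force: [0.4, -0.1, -0.2]
width: 0.0314
clock: 66.95
position: [0.6379, -0.0319, 0.0791]
tcp_rot: [1.951, 2.462, 0.0]
contact_force: [-0.7, -0.2, -0.6]
width: 0.0317
clock: 67.45
position: [0.6377, -0.0319, 0.079]
tcp_rot: [1.951, 2.462, 0.0]
contact_force: [0.2, -0.2, -0.0]
width: 0.05
clock: 67.95
position: [0.64, -0.0323, 0.1633]
tcp_rot: [1.947, 2.457, 0.005]
contact_force: [0.6, -0.2, 0.2]
width: 0.0503
clock: 68.35
position: [0.6371, -0.0318, 0.1576]
tcp_rot: [-1.95, -2.461, 0.001]
contact_force: [-0.1, -0.2, 0.3]
width: 0.0501
[ 0.63728428 -0.03179935  0.15790356] [(0.9, 0.638, -0.0311, 'diam', 33.9), (0.61, 0.6381, -0.0125, 'diam', 5.6), (0.57, 0.6319, -0.0115, 'diam', 7.7)]
clock: 68.95
position: [0.5155, -0.1906, 0.1588]
tcp_rot: [-1.951, -2.463, 0.0]
contact_force: [-0.2, -0.9, 0.9]
width: 0.0498
clock: 69.45
position: [0.4578, -0.2672, 0.1589]
tcp_rot: [-1.953, -2.461, -0.001]
contact_force: [-0.3, 1.5, 0.5]
width: 0.0498
clock: 69.95
position: [0.458, -0.2669, 0.1589]
tcp_rot: [-1.95, -2.463, -0.0]
contact_force: [-0.6, 0.1, -0.9]
width: 0.0502
clock: 70.25
position: [0.4578, -0.2673, 0.1589]
tcp_rot: [1.951, 2.462, -0.0]
contact_force: [-0.5, 0.1, -0.1]
width: 0.0502
[ 0.45776026 -0.26727548  0.15890654] 13.209928968364885
[(0.82, 0.4379, -0.1928, 'diam', 26.9), (0.52, 0.6312, -0.0278, 'diam', 135.6)] [(0.84, 0.6972, 0.0138, 'diam', 46.5), (0.63, 0.6845, 0.0021, 'diam', 38.6), (0.59, 0.6721, -0.005, 'diam', 35.9)]
[7.71, -0.23, 15.46, 0.0, 0.0, 0.0]
```

View pics/w11.png

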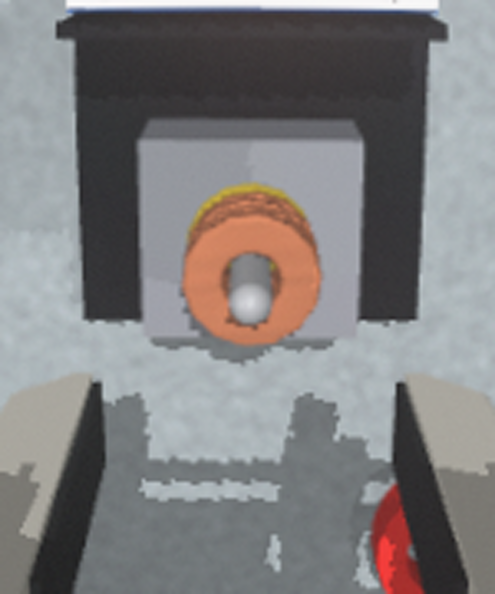

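The stack is neat: four copper rings over the spacer, the stud dome at (250,303) inside the bore. Now the bushing.

```bash

python3 -m jog '[[1.5,0,2,0,0,0],[4,0,5,0,0,0],[6.5,0,8,0,0,0],[7.71,-0.23,11.5,0,0,0],[7.71,-0.23,11.5,0,0,0]]'
python3 -m jog '[[0,0,1,0,0,0],[0,0,2,0,0,0],[0,0,3,0,0,0],[0,0,3.7,0,0,0],[0,0,3.95,0,0,0]]'
python3 -m jog '[[0,0,0,0,0,0],[0,0,0,0,0,0],[0,0,0,0,0,0],[0,0,0,0,0,0],[0,0,0,0,0,0]]'
python3 -m jog '[[0,0,0,0,0,0],[0,0,0,0,0,0],[0,0,0,0,0,0],[0,0,0,0,0,0],[0,0,0,0,0,0]]' 2.4 20
python3 -m jog '[[0,0,0,0,0,0],[0,0,0,0,0,0],[0,0,0,0,0,0]]'
python3 -m jog '[[0,0,-2,0,0,0],[0,0,-5,0,0,0],[0,0,-8,0,0,0],[0,0,-11,0,0,0],[0,0,-12.2,0,0,0]]'
python3 -m jog '[[1.4,2.8,0,0,0,0],[2.9,6,0,0,0,0],[4.3,9,0,0,0,0],[5.8,12,0,0,0,0],[7.2,15,0,0,0,0]]'
python3 -m jog '[[1.5,3,0,0,0,0],[3,6.2,0,0,0,0],[3.9,8.1,0,0,0,0],[3.9,8.1,0,0,0,0],[3.9,8.1,0,0,0,0]]'
python3 -m jog '[[0,0,0,0,0,0],[0,0,0,0,0,0],[0,0,0,0,0,0],[0,0,0,0,0,0],[0,0,0,0,0,0]]'
python3 -m jog '[[0,0,0,0,0,0],[0,0,0,0,0,0],[0,0,0,0,0,0],[0,0,0,0,0,0],[0,0,0,0,0,0]]'
python3 -c "
from h import *;print(goto(.6377,-.0318,.108,13.2));s=wrist();p,r,o=pose();im=s['pixels'].copy();t=np.linspace(0,2*np.pi,60)
q=proj(s,p+r.apply(np.c_[.007*np.cos(t),.007*np.sin(t),np.full(60,-.0118)]));big=cv2.resize(im[150:310,210:360,::-1],None,fx=3.7,fy=3.7,interpolation=2)
cv2.polylines(big,[((q-[210,150]+.5)*3.7).astype(np.int32)],True,(0,255,0),1);cv2.imwrite('pics/w12.png',big)"
```

```text
clock: 70.9
position: [0.4341, -0.189, 0.0404]
tcp_rot: [-1.944, -2.456, 0.0]
contact_force: [0.0, 0.8, 0.2]
width: 0.0498
clock: 71.4
position: [0.4378, -0.1929, 0.0038]
tcp_rot: [-1.951, -2.461, 0.0]
contact_force: [-0.4, 0.3, -0.2]
width: 0.0501
clock: 71.9
position: [0.4381, -0.1928, 0.0047]
tcp_rot: [1.951, 2.462, 0.0]
contact_force: [1.4, 0.5, 0.1]
width: 0.0499
clock: 72.4
position: [0.4379, -0.1927, 0.0044]
tcp_rot: [-1.951, -2.462, -0.0]
contact_force: [-0.1, 0.6, 0.5]
width: 0.027
clock: 72.7
position: [0.4379, -0.1927, 0.0044]
tcp_rot: [-1.951, -2.462, -0.0]
contact_force: [-0.3, -0.1, 1.3]
width: 0.0271
clock: 73.2
position: [0.4391, -0.1936, 0.129]
tcp_rot: [1.948, 2.459, 0.0]
contact_force: [-0.3, 0.2, -0.0]
width: 0.0272
clock: 73.7
position: [0.5679, -0.0871, 0.1252]
tcp_rot: [-1.95, -2.461, 0.001]
contact_force: [-0.0, -1.3, -0.9]
width: 0.0271
clock: 74.2
position: [0.6365, -0.0317, 0.125]
tcp_rot: [-1.949, -2.462, 0.002]
contact_force: [-0.6, -0.1, -0.3]
width: 0.0272
clock: 74.7
position: [0.6373, -0.0322, 0.1266]
tcp_rot: [1.952, 2.462, 0.0]
contact_force: [-0.5, -0.3, -0.7]
width: 0.0272
clock: 75.2
position: [0.6374, -0.0318, 0.1264]
tcp_rot: [-1.951, -2.462, 0.0]
contact_force: [0.5, -0.1, -1.0]
width: 0.0268
[-0.01, 0.03, 1.84, -0.0, 0.0, 0.02]
```

View pics/w12.png

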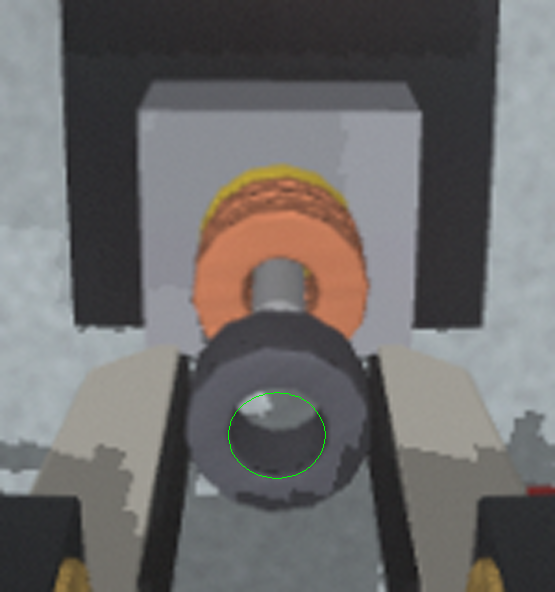

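The bushing's bore coincides with the predicted circle at (277,435), so it is centred in the grip. I'll lower it.

```bash

python3 -m jog '[[0,0.03,0.5,0,0,0],[0,0.03,1,0,0,0],[0,0.03,1.7,0,0,0],[0,0.03,2.3,0,0,0],[0,0.03,2.7,0,0,0]]'
python3 -m jog '[[0,0,0,0,0,0],[0,0,0,0,0,0],[0,0,0,0,0,0],[0,0,0,0,0,0],[0,0,0,0,0,0]]'
python3 -c "
from h import *;print(pose()[0],pose()[2]['contact_force'],goto(.6377,-.0318,.0858,13.2))"
```

```text
clock: 75.75
position: [0.6372, -0.0317, 0.0983]
tcp_rot: [-1.95, -2.461, 0.001]
contact_force: [0.2, 0.6, -0.2]
width: 0.0272
clock: 76.25
position: [0.6379, -0.0318, 0.0997]
tcp_rot: [1.951, 2.462, 0.0]
contact_force: [0.2, 0.0, -0.2]
width: 0.0273
[ 0.63787624 -0.03183359  0.09971464] [ 0.24213431  0.00839999 -0.20237286] [0.01, -0.02, 1.39, 0.03, 0.02, 0.01]
```

```bash

python3 -m jog '[[0,0,0.3,0,0,0],[0,0,0.6,0,0,0],[0,0,0.9,0,0,0],[0,0,1.2,0,0,0],[0,0,1.35,0,0,0]]'
python3 -m jog '[[0,0,0,0,0,0],[0,0,0,0,0,0],[0,0,0,0,0,0],[0,0,0,0,0,0]]'
python3 -m jog '[[0,0,0,0,0,0],[0,0,0,0,0,0],[0,0,0,0,0,0],[0,0,0,0,0,0],[0,0,0,0,0,0]]' 5
python3 -m jog '[[0,0,-1,0,0,0],[0,0,-3,0,0,0],[0,0,-6,0,0,0],[0,0,-9,0,0,0],[0,0,-9,0,0,0]]'
python3 -m jog '[[0,0,0,0,0,0],[0,0,0,0,0,0],[0,0,0,0,0,0],[0,0,0,0,0,0],[0,0,0,0,0,0]]'
python3 -c "
from h import *
s=wrist();print(pose()[0],ring('bushing',.097,s=s)[:2]);a=s['pixels'][60:310,200:370]
p=snapshot('side');look('side','comb','lamp','mat','bushing','washer1','spacer');b=p['pixels'][140:270,150:390]
a=cv2.resize(a,(340,500));b=cv2.resize(b,(460,249),interpolation=2);c=snapshot('scene')['pixels'][180:280,215:420];c=cv2.resize(c,(460,251),interpolation=2)
cv2.imwrite('pics/f.png',np.hstack([a,np.vstack([b,c])])[:,:,::-1])"
```

```text
clock: 76.75
position: [0.6374, -0.0317, 0.0853]
tcp_rot: [-1.951, -2.462, 0.001]
contact_force: [-1.0, 0.5, 7.0]
width: 0.0272
clock: 77.15
position: [0.6378, -0.0318, 0.086]
tcp_rot: [1.951, 2.462, 0.0]
contact_force: [-0.0, 1.3, -0.6]
width: 0.0274
clock: 77.65
position: [0.6377, -0.0318, 0.086]
tcp_rot: [1.951, 2.462, 0.0]
contact_force: [0.6, -0.3, -0.3]
width: 0.0496
clock: 78.15
position: [0.6406, -0.0324, 0.182]
tcp_rot: [1.946, 2.455, 0.007]
contact_force: [0.3, 0.0, 0.6]
width: 0.05
clock: 78.65
position: [0.6374, -0.0318, 0.1751]
tcp_rot: [-1.95, -2.461, 0.001]
contact_force: [0.0, -0.2, -0.7]
width: 0.0497
[ 0.63746886 -0.03175692  0.17526552] [(0.72, 0.6368, -0.0294, 'diam', 30.3)]
comb [(0.94, [0.607, 0.108, 0.039])]
lamp [(0.92, [0.356, 0.255, 0.005])]
mat [(0.86, [0.355, 0.256, -0.0])]
bushing [(0.52, [0.64, -0.034, 0.078])]
washer1 [(0.54, [0.635, -0.032, 0.071]), (0.4, [0.638, -0.03, 0.056]), (0.4, [0.64, -0.033, 0.075])]
spacer [(0.46, [0.641, -0.035, 0.048])]
```

View pics/f.png

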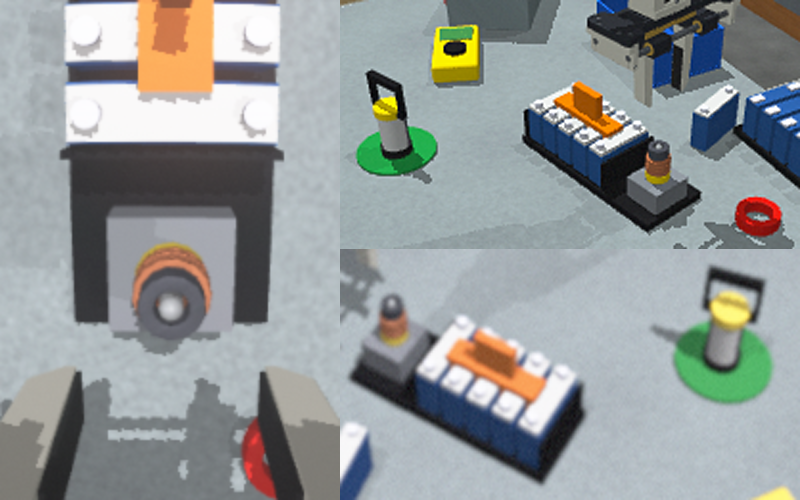

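The final pictures show the bushing on the four rings and spacer on the stud, the comb's bar flat on the cell tops, the lamp upright on the mat, and the gripper clear. I'll hand in.

```bash
python3 -c "
from workcell import *;print(finish_job())"
```

```text
the job is handed in; nothing more can be done
None
```

I finished all five steps in order and handed the job in at about 79 s of the 208 s; the hand-in gives no verdict.

**What I did:**
- **Lamp:** I lifted it by its handle and stood it upright on the green mat.
- **Comb:** I lowered it between the cells until it met a firm stop.
- **Stack:** I built it on the stud in order: yellow spacer, all four copper rings, then the dark bushing. One ring had been knocked about 4–5 cm aside during the run. I found it again and stacked it with the rest.

**Last checks:**
- **Lamp:** The network put it about 1–2 mm from the mat centre. It looks upright in both fixed-camera views.
- **Stack:** The bushing, rings and spacer look neat and flat in the final pictures. Position readings are within about 2–4 mm of where the stud is, which is the accuracy of the networks. The wrist outline of the bushing read 2.5 mm off, with a bias from its visible side face. The threading itself met almost no force.
- **Bystanders and gripper:** I did not re-measure the bystanders one by one; the arm never worked close to them. The gripper was open and well clear.

**One disagreement:** Estimates of the comb's height were 32, 42, 38, 42 and 39 mm, against 36 mm when fully home. The stop height (about 36 mm) and the bar's measured width (30 mm at the height it should lie) both say it is home. I did not press on it again to confirm.

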